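Raise the weighted gate of a gauging lane and push the block home

ROBOT

A 7-joint arm with a two-finger parallel gripper is mounted at the origin on a cart in front of the work surface, level with it; the furniture and walls round the work are solid. World frame = base frame: x ahead of the robot, y to its left, z up, the work surface at z = 0. Lengths are in m, angles in rad, forces in N, time in s.
With the tool pointing down it reaches from about 0.425 to 0.875 m from the base axis. Payload 8.4 kg.
Tool frame: the origin (TCP) lies midway between the tips of the shut fingers; the grasp point (between the pads) lies 19 mm behind it; z points along the fingers, y is the line along which they close (so a half turn about z gives the same grasp; the last joint's range is limited). The gripper opens to 87 mm and grips with 3 to 60 N. Pads are 19 mm wide; open, the fingers measure 117 mm over their backs; the gripper's body (75 mm by 190 mm) begins 51 mm behind the grasp point.
Start: joints at [1.122, 0.333, 0.04, 1.465, -0.013, 1.343, -0.059], TCP at [0.223, -0.611, 0.191] pointing down, gripper open.
Joint ranges: [-2.58, 2.58], [-0.38, 2.09], [-1.3, 1.39], [0.25, 2.4], [-1.5, 4.64], [0.08, 2.09], [-2.65, 2.65]. Speed limits (rad/s): [2.22, 2.22, 2.79, 2.79, 3.14, 3.14, 3.14].

INTERFACE

Orientations are given as a unit quaternion [w, x, y, z].
In Python, from workcell import * gives the robot as it stands. The module is installed in compiled form; this text tells all that it offers.
- The arm moves only by the tool step_arm, never from a script. Its argument "deltas" is a list of rows, each an object with "linear": the shift along the tool's x, y, z in cm, a list of three; "roll": the turn about the tool's z in degrees; "jaw": the gripper's target within -1 to 1 (fully open at 1, half-way at 0, shut at -1). A call has 1 to 10 rows; each row shifts and turns the commanded pose from where the row before left it, along the tool's axes as they then stand; what a row does not reach is not made up. A row lasts 1/8 s, in which the tool goes at most 62.5 mm and 10.7 degrees, less where a joint would pass 70% of its speed; a pose out of reach is approached as far as the arm can. A call with a gripper value outside its range is refused whole. The fingers move at their own pace and stop on an object; "newtons" is the grip in N (left out, the last holds). Time passes only in rows, so rows that do not move let the fingers close. It gives the time, the measured TCP pose, the force, the opening and the grip force at its end, in the units of the state.
- get_obs(): the state, without advancing time (a new reading comes with each control period).
- grab_frame(name): name is "scene" or "top" or "wrist"; returns the picture (400x640x3 uint8, red, green, blue); there is no depth.
- get_calibration(name): a dict with "mtx" (3x3 intrinsics, pixels), "distortion" ([k1, k2, p1, p2, k3] as OpenCV has them; the pictures are not rectified), "xyz" and "attitude" of the camera in the world; the wrist camera has in their place "mount" (4x4, takes a point from camera to tool coordinates, whose origin is the TCP and whose axes are the flange's). Camera axes: x right, y down, z forward; pixel columns grow to the right and rows downward; lengths in m; the calibration is good to about 2 mm. A picture is of the moment at which its call begins: read the wrist's pose just before it. get_calibration takes no time and is no camera call.
- close_job(): hands the job in; it is judged then, once.
The state is a dict: "t": time; "q": joint angles; "qd": joint speeds; "effort": joint torques, N m; "tool_pos": TCP position; "tcp_rot": TCP orientation; "ft_force": force on the tool from outside, world axes, zero at the start; "wrist_torque": the same for the moment, N m; "grip_width": finger opening in m; "grasp_force": force on a finger pad.
Only numpy, scipy, OpenCV 4.12 (cv2) and the standard library are available. Lean on these libraries where they do the work, as an engineer would, in place of code of your own. Each camera call takes 0.05 s, during which the arm holds its last target. There are 200 camera calls.

TASK

Push the counterweighted gate arm up past its balance point so that it stays raised by itself, then push the steel block along the lane, under the raised gate, until it sits fully home against the white end stop. Only push with the fingers: do not lift the block, and leave the other loose parts where they are. Finish with the gate still up and the robot clear of everything.

Things in the scene. Friction and masses are not known exactly. Their poses are not given: they have to be found in the camera images.
- gauging_lane: Fixed grey metal plate, 10 mm thick, with a straight lane on top. Origin: on the worktop under the lane's centre line, at the gate; z up. The lane runs along y: block waits on the -y side of the gate, end stop on the +y side. Hinge side is +x; the push bar overhangs on the -x side. Plate: x -35 to 105, y -127 to 77 mm. Hinge bracket: x 39 to 100, y -31 to 31 mm, 48 mm high.
- lane_mouth (a point): Centre of the lane's floor at its open entry (0, -120, 10 mm in the lane's frame). The lane is 34 mm wide between two steel guide rails, each 10 mm wide (x 17 to 27 mm either side), from y = -118 to 47 mm, slightly flared here at the entry. The floor is at z = 10 mm, the rails' tops at z = 16 mm.
- gate (a joint): Gate arm's angle, rad: 0 = shut (as found), the 14 x 16 mm steel arm level across the lane, its shoe on the floor barring the way; grows as the push bar swings up and over to the hinge side; 1.57 = its stop, arm upright. A 40 mm counterweight stands above the hinge: let go below 0.8 the arm falls shut, above 1.0 it swings open by itself and stays. Lifting takes 2 to 3.5 N at the push bar.
- gate_hinge (a point): Centre of the gate's hinge pin, fixed at x = 65, y = 0, z = 34 mm in the lane's frame; the hinge axis is the lane's y axis.
- push_bar (a point): Centre of the black round push bar, 13 mm thick, 90 mm long, across the gate arm's cranked-up end, parallel to the lane's y; 174 mm from the hinge axis, moves with the gate. Shut: (-100, 0, 89) mm in the lane's frame, only things under 30 mm high below it, so fingers slanting down towards the hinge get under it from the -x side. Raised: about (120, 0, 199) mm.
- block_center (a point): Centre of the loose plain steel block in the lane: 30 mm across the lane, 32 mm along it, 24 mm high, 0.08 to 0.17 kg. Axes as its edges, within 0.06 rad of the lane's at the start. It rests on the lane's floor (centre z = 22 mm, top z = 34 mm) and slides along y between the rails. Home, its centre is at y = 31 mm in the lane's frame.
- lane_block: The same steel block as a body; origin at the centre of its underside.
- stop_face (a point): Middle of the face of the white end stop that looks at the block: (0, 47, 22) mm in the lane's frame. The stop is a fixed white block, 60 mm long across the lane, 17 mm thick, 26 mm high (top at z = 36 mm).
- post (a point): Not part of the job, only in the way: axis of the tall fixed grey upright between the robot and the right-hand corner of the worktop, 300 mm above the worktop. It measures 70 mm along world x, 120 mm along world y and runs from the floor to 1.44 m. A fixed upright panel stands at world x = 0.33 m to the right of it (y below -0.36 m). Steer the arm clear of both.
- ring: Bystander: knurled steel ring gauge, 38 mm across, 14 mm high, on the worktop; origin at the centre of its underside.
- nut: Bystander: hexagon nut, 19 x 22 x 10 mm, lying on the base plate beside the lane, on the hinge side; origin at the centre of its underside.
- star_knob: Bystander: black star knob, 47 x 46 x 34 mm, on the worktop; origin at the centre of its underside.
- white_stop: Bystander: loose white stop block with two holes, 45 x 17 x 26 mm, on the worktop beside the plate; origin at the centre of its underside.
Things that resemble listed ones, but are neither listed nor needed, are in the scene too. What is shaped like the lane_block but brown is not meant.

How it is judged:
By the outcome, as a careful person would: the job done as asked, in the order asked, and still so for the second after the job is handed in, with the robot touching nothing.
It also fails if it takes over 72 s, if anything falls off the work surface, if the arm or the gripper's body presses on something with over 40 N, if the wrist force passes 120 N, or if a joint passes its speed limit or range.

## Working session

There is one attempt and no reset: what is moved stays moved. The work goes in short steps, Python scripts to look and compute and a tool call to move; the robot and the scene stay as the last step left them, time stands still between calls to the robot, and variables do not carry over. Pictures are saved under pics/ and viewed, at most 10 in all, crops included, and the job is handed in when it is done.

Besides the shell and the picture viewer there is one more tool, called after "Call:" as name(argument=value, ...), one argument or row to a line, values as JSON. step_arm: Moves the arm, as the interface text tells. Its arguments: {"type":"object","properties":{"deltas":{"type":"array","items":{"type":"object","properties":{"linear":{"type":"array","items":{"type":"number"}},"roll":{"type":"number"},"jaw":{"type":"number"}}}},"newtons":{"type":"number"}},"required":["deltas"]}

```bash
mkdir -p pics
python3 - <<'E'
from workcell import *
import cv2
print(get_obs())
for n in ("scene","top"):
    cv2.imwrite(f"pics/{n}0.png",grab_frame(n)[:,:,::-1]); print(n,get_calibration(n))
print(get_calibration("wrist"))
E
```

```text
{'t': 0.0, 'q': array([ 1.12180654,  0.33392974,  0.03986772,  1.46624817, -0.01339209,
        1.34331372, -0.05849078]), 'qd': array([ 5.12289405e-04,  4.52530526e-05, -8.30213033e-04, -3.75496724e-04,
       -3.82120897e-04,  3.03590017e-04,  3.80007774e-04]), 'effort': array([-1.05661311e-03, -6.56364083e+01,  1.33422442e+00, -4.03807104e+01,
       -5.97867114e-02,  4.46645077e-02,  1.92856351e-04]), 'tool_pos': array([ 0.22254831, -0.61016527,  0.19035838]), 'tcp_rot': array([-7.91842428e-04,  9.84744520e-01,  1.74004490e-01, -1.99429979e-04]), 'ft_force': array([ 0.20079611,  0.20820007, -0.65426007]), 'wrist_torque': array([-0.0012568 , -0.00843808, -0.02070421]), 'grasp_force': 0.0, 'grip_width': 0.08696306492942038}
scene {'mtx': array([[423.5059073 ,   0.        , 315.56233313],
       [  0.        , 423.5059073 , 199.5652065 ],
       [  0.        ,   0.        ,   1.        ]]), 'distortion': array([-0.00476751,  0.        ,  0.        ,  0.        ,  0.        ]), 'xyz': array([-0.03257899,  0.6100327 ,  0.70530626]), 'attitude': array([ 0.16810861, -0.28535407,  0.8254
[... 305 characters left out ...]
.03532111,  1.25041119]), 'attitude': array([-0.07271763,  0.70947142, -0.69687697,  0.07566334])}
{'mtx': array([[317.60142457,   0.        , 321.56993802],
       [  0.        , 317.60142457, 201.55912588],
       [  0.        ,   0.        ,   1.        ]]), 'distortion': array([-0.05446867,  0.        ,  0.        ,  0.        ,  0.        ]), 'mount': array([[-2.55400846e-04, -9.66173773e-01, -2.57891789e-01,
         7.06668803e-02],
       [ 9.99999631e-01, -3.51138780e-05, -8.58789049e-04,
         5.81657234e-04],
       [ 8.20683875e-04, -2.57891913e-01,  9.66173425e-01,
        -1.94174510e-01],
       [ 0.00000000e+00,  0.00000000e+00,  0.00000000e+00,
         1.00000000e+00]])}
```

View pics/scene0.png

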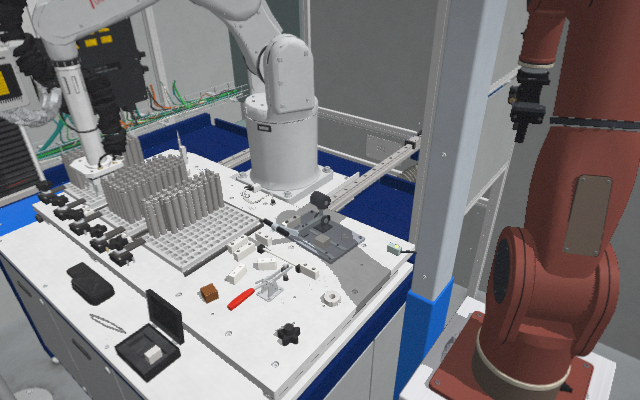

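View pics/top0.png

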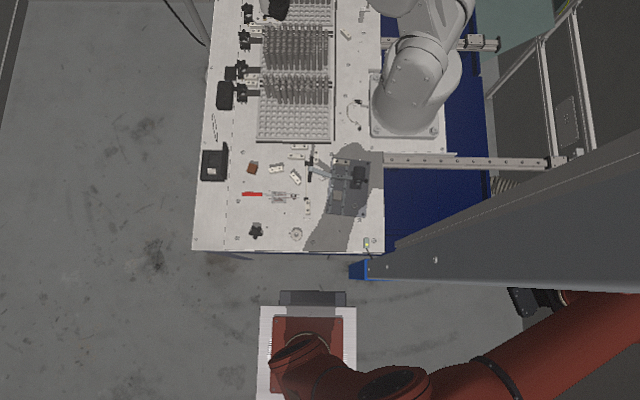

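Run:
```python
import cv2
a=cv2.imread("pics/top0.png")[135:245,285:395]; cv2.imwrite("pics/topc.png",cv2.resize(a,(594,594),interpolation=cv2.INTER_CUBIC))
a=cv2.imread("pics/scene0.png")[175:315,220:420]; cv2.imwrite("pics/scenec.png",cv2.resize(a,(800,560),interpolation=cv2.INTER_CUBIC))
```

```text
(no output)
```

View pics/topc.png

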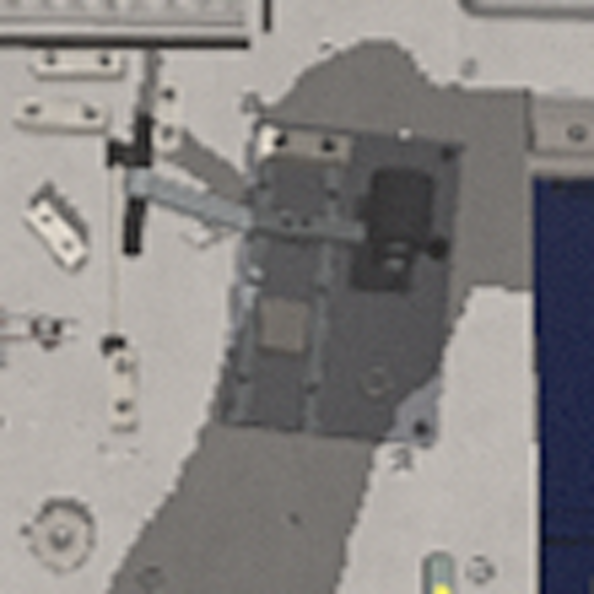

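View pics/scenec.png

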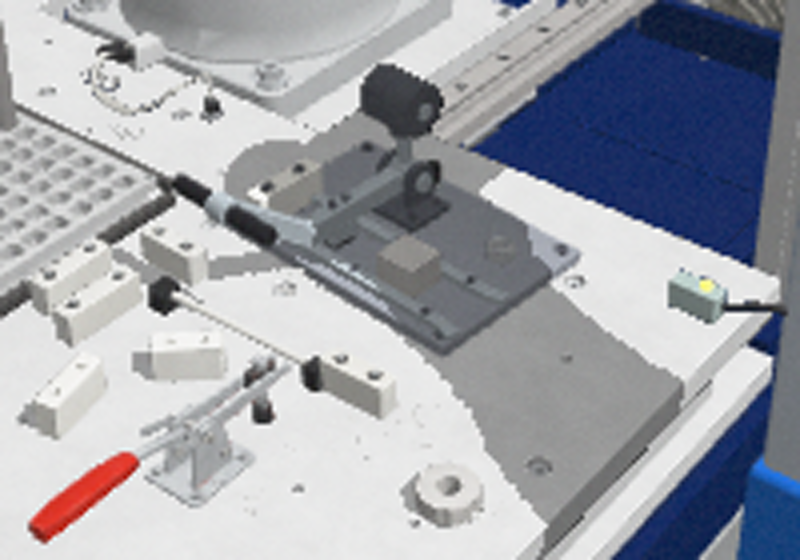

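```bash
cat > h.py <<'E'
import numpy as np,cv2
from workcell import *
from scipy.spatial.transform import Rotation as R
from scipy.optimize import least_squares
def quat(q): return R.from_quat(np.roll(q,-1))
def campose(n,o=None):
    c=get_calibration(n)
    if n!="wrist": return c,quat(c["attitude"]).as_matrix(),np.array(c["xyz"])
    T=np.eye(4);T[:3,:3]=quat(o["tcp_rot"]).as_matrix();T[:3,3]=o["tool_pos"];T=T@c["mount"]
    return c,T[:3,:3],T[:3,3]
def proj(cp,P):
    c,Rw,p=cp
    rv=cv2.Rodrigues(Rw.T)[0]
    return cv2.projectPoints(np.array(P,float).reshape(-1,3),rv,-Rw.T@p,c["mtx"],c["distortion"])[0][:,0]
def ray(cp,uv,z):
    c,Rw,p=cp
    x=cv2.undistortPoints(np.array([[uv]],float),c["mtx"],c["distortion"])[0,0]
    d=Rw@[x[0],x[1],1]; return p+d*(z-p[2])/d[2]
def lane2w(L,P):
    return (R.from_euler('z',L[2]).as_matrix()@np.array(P,float).reshape(-1,3).T).T+[L[0],L[1],0]
E
python3 - <<'E'
from h import *
t=campose("top");s=campose("scene")
tc=lambda u,v:((u+.5)/5.4-.5+285,(v+.5)/5.4-.5+135); sc=lambda u,v:((u+.5)/4-.5+220,(v+.5)/4-.5+175)
obs=[(t,tc(258,122),(-35,77,10)),(t,tc(462,145),(105,77,10)),(t,tc(222,418),(-35,-127,10)),(t,tc(435,443),(105,-127,10)),
(t,tc(137,198),(-100,0,95)),
(s,sc(444,342),(-35,-127,10)),(s,sc(578,250),(105,-127,10)),(s,sc(224,208),(-100,0,89)),(s,sc(420,182),(65,-31,34))]
f=lambda L:np.concatenate([proj(c,lane2w(L,np.array(P)/1000))[0]-uv for c,uv,P in obs])
r=least_squares(f,[0.55,-0.1,-1.6],loss='soft_l1',x_scale=[.01,.01,.01]);print(r.x,r.fun.reshape(-1,2).round(1))
for c,uv in((t,tc(284,325)),(s,sc(408,250))):
    w=ray(c,uv,.034);print("block",w,(R.from_euler('z',-r.x[2]).as_matrix()@(w-[*r.x[:2],0]))*1000)
for n in[(105,77),(-100,0),(-35,-127)]:print(lane2w(r.x,[n[0]/1e3,n[1]/1e3,0]))
E
```

```text
[ 0.58656674 -0.09988829 -1.66552047] [[-1.1 -1.5]
 [ 0.1 -1.5]
 [-0.7 -0.4]
 [ 0.2 -0.6]
 [ 0.2 -3.9]
 [ 0.3  1.1]
 [ 1.4 -0.3]
 [ 0.5  0.2]
 [ 5.   2. ]]
block [ 0.51838479 -0.09349958  0.034     ] [  0.08874569 -68.48054856  34.        ]
block [ 0.52447441 -0.09359424  0.034     ] [ -0.39298851 -62.40927677  34.        ]
[[ 0.65329038 -0.21170044  0.        ]]
[[ 5.96024992e-01 -3.36592304e-04  0.00000000e+00]]
[[ 0.46344646 -0.05303321  0.        ]]
```

Run:
```python
from h import *
out=[]
for n in("scene","top"):
    im=cv2.imread(f"pics/{n}0.png"); c=campose(n)
    nad=proj(c,[[c[2][0],c[2][1],c[2][2]-1]]) ; print(n,nad)
    for (x,y),col in zip([(.295,-.24),(.295,-.36),(.365,-.24),(.365,-.36)],[(0,0,255),(0,255,0),(0,255,255),(255,0,255)]):
        p=proj(c,[[x,y,z] for z in(-.3,0,.3,.6)]).astype(int)
        for a in p: cv2.circle(im,tuple(int(v) for v in a),2,col,-1)
    out.append(im[:, 330:640] if n=="scene" else im[120:400,330:640])
a=cv2.resize(out[0],None,fx=1.45,fy=1.45);b=cv2.resize(out[1],None,fx=1.1,fy=1.1)
W=np.zeros((580,800,3),np.uint8);W[:a.shape[0],:a.shape[1]]=a;W[:b.shape[0],455:455+b.shape[1]]=b[:,:345]
cv2.imwrite("pics/post.png",W)
```

```text
scene [[328.85901125 876.13274768]]
top [[318.74040156 275.40971921]]
```

View pics/post.png

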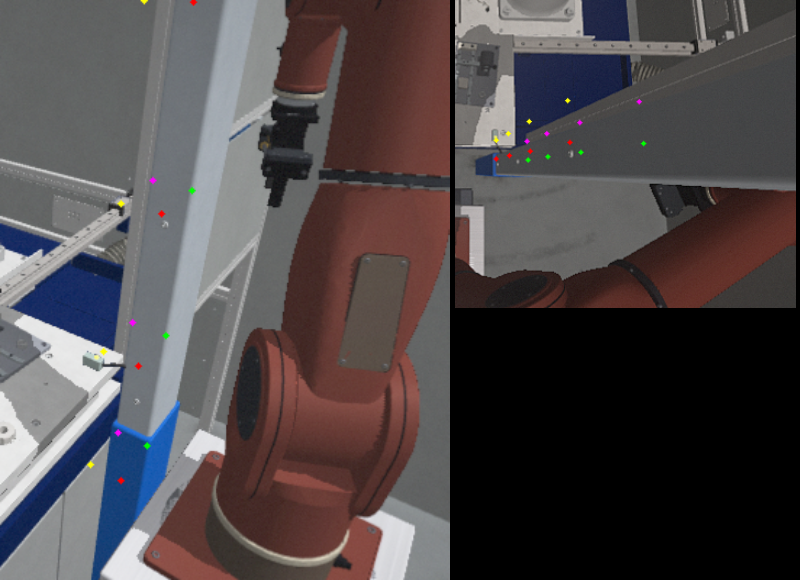

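Call:
step_arm(
  deltas=[
    {"linear":[0,0,-4],"jaw":-0.3},
    {"linear":[0,-1,-5]},
    {"linear":[0,-1,-5]},
    {"linear":[0,-2,-5]},
    {"linear":[0,-3,-4]},
    {"linear":[0,-3,-3]},
    {"linear":[0,-3,-2]},
    {"linear":[0,0,0]},
  ],
)

```text
invalid input
```

Run:
```python
from h import *
o=get_obs();print(o)
out=[grab_frame(n)[:,:,::-1] for n in("scene","top")]
for i,n in enumerate(("scene","top")):
    im=out[i]=out[i].copy(); c=campose(n)
    for (x,y),col in zip([(.24,-.175),(.24,-.295),(.31,-.175),(.31,-.295)],[(0,0,255),(0,255,0),(0,255,255),(255,0,255)]):
        for a in proj(c,[[x,y,z] for z in(-.3,0,.3,.6)]): cv2.circle(im,tuple(int(v) for v in a),2,col,-1)
a=cv2.resize(out[0][:,360:],None,fx=1.45,fy=1.45);b=cv2.resize(out[1][120:,330:],None,fx=1.27,fy=1.27)
W=np.zeros((580,800,3),np.uint8);W[:,:a.shape[1]]=a;w=800-a.shape[1];W[:b.shape[0],a.shape[1]:]=b[:,:w]
cv2.imwrite("pics/post2.png",W)
```

```text
{'t': 0.1, 'q': array([ 1.12184188,  0.33383575,  0.03986671,  1.46617035, -0.01339175,
        1.34328985, -0.05849721]), 'qd': array([ 0.00044093, -0.00127259, -0.00044271, -0.00139433,  0.00035994,
        0.00150145,  0.00096312]), 'effort': array([ 3.81719772e-03, -6.57811761e+01,  1.33992534e+00, -4.04714942e+01,
       -5.95409819e-02,  4.09441686e-02,  9.51451807e-05]), 'tool_pos': array([ 0.22255004, -0.61022356,  0.19045717]), 'tcp_rot': array([-6.97172887e-04,  9.84748050e-01,  1.73984948e-01, -1.74825026e-04]), 'ft_force': array([ 0.04456259, -0.03376745, -0.18177239]), 'wrist_torque': array([-0.0316293 , -0.01014701,  0.03152786]), 'grasp_force': 0.0, 'grip_width': 0.08695157902517751}
```

View pics/post2.png

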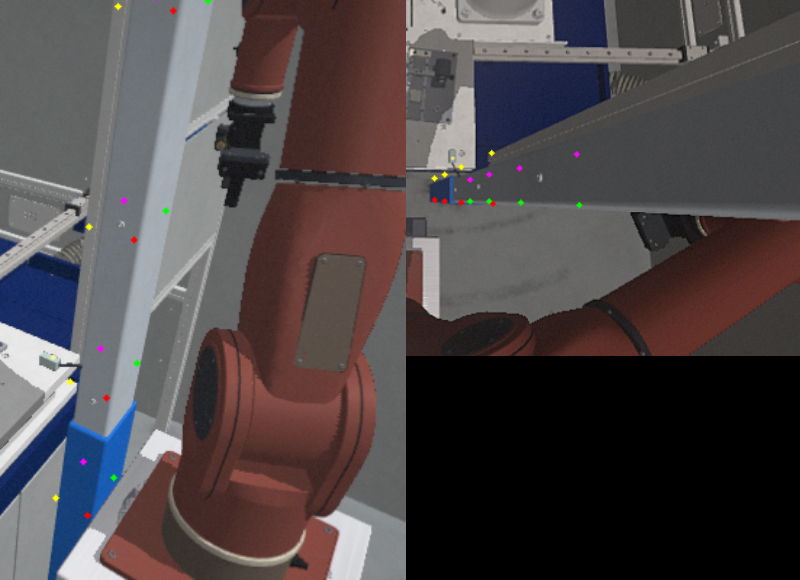

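Call:
step_arm(
  deltas=[
    {"linear":[0,0,-4],"roll":0,"jaw":0},
    {"linear":[0,-1,-5],"roll":0,"jaw":0},
    {"linear":[0,-1,-5],"roll":0,"jaw":0},
    {"linear":[0,-2,-5],"roll":0,"jaw":0},
    {"linear":[0,-3,-4],"roll":0,"jaw":0},
    {"linear":[0,-3,-3],"roll":0,"jaw":0},
    {"linear":[0,-3,-2],"roll":0,"jaw":0},
    {"linear":[0,0,0],"roll":0,"jaw":0},
  ],
)

```text
t: 1.2
tool_pos: [0.1778, -0.4877, 0.4741]
tcp_rot: [0.002, 0.985, 0.174, 0.001]
ft_force: [0.3, -0.8, 0.4]
grip_width: 0.0437
grasp_force: 0.0
```

Run:
```python
from h import *
o=get_obs();print(o['q'],o['tool_pos'],o['ft_force'])
```

```text
[ 1.09811541  0.0674393   0.04091859  1.21274187 -0.00308125  1.85656549
 -0.08293474] [ 0.17782411 -0.48768514  0.47413797] [ 0.33689489 -0.81718586  0.37269144]
```

```bash
cat > fk.py <<'E'
import numpy as np
from scipy.spatial.transform import Rotation as R
from scipy.optimize import least_squares
lo=np.array([-2.58,-.38,-1.3,.25,-1.5,.08,-2.65]);hi=np.array([2.58,2.09,1.39,2.4,4.64,2.09,2.65])
a,b,hc=.4695,.504,-.14
def fk(q,full=False):
    r=R.from_euler('z',-q[0])*R.from_euler('y',q[1]); p=r.apply([0,0,a]); el=p
    r=r*R.from_euler('z',-q[2])*R.from_euler('y',q[3]); p=p+r.apply([0,0,b])
    r=r*R.from_euler('z',-q[4])*R.from_euler('y',q[5])
    return (p,r.apply([0,0,1.]),el)
E
python3 - <<'E'
from fk import *
q0=np.array([1.098,.067,.041,1.213,-.003,1.857,-.08])
print(fk(q0),"expect z",.474+.14)
for az in(-70,-39,0):
  for z in(.25,.35,.45,.55):
    best=None
    for r in np.arange(.10,.36,.02):
      ok=False
      for k in range(12):
        rng=np.random.default_rng(k); x0=np.clip(q0+ (0 if k==0 else 1)*rng.normal(0,.6,7),lo+.01,hi-.01)
        T=np.array([r*np.cos(np.radians(az)),r*np.sin(np.radians(az)),z+.14])
        f=lambda q:np.concatenate([(fk(q)[0]-T)*10,(fk(q)[1]-[0,0,-1])*3, .003*(q-q0)])
        s=least_squares(f,x0,bounds=(lo,hi))
        e=np.abs(s.fun[:6]).max()
        if e<.02: ok=True;break
      if ok: best=(r,s.x.round(2),fk(s.x)[2].round(2));break
    print(az,z,best)
E
```

```text
(array([ 0.21678092, -0.46631551,  0.61297763]), array([ 0.00206693, -0.00416477, -0.99998919]), array([ 0.01431387, -0.02798472,  0.4684466 ])) expect z 0.614
-70 0.25 (np.float64(0.3400000000000001), array([ 1.13, -0.35,  0.07,  2.02,  0.02,  1.47, -0.08]), array([-0.07,  0.15,  0.44]))
-70 0.35 (np.float64(0.3400000000000001), array([ 1.13, -0.35,  0.06,  1.82,  0.02,  1.67, -0.08]), array([-0.07,  0.15,  0.44]))
-70 0.45 (np.float64(0.32000000000000006), array([ 1.13, -0.35,  0.06,  1.62,  0.02,  1.87, -0.08]), array([-0.07,  0.15,  0.44]))
-70 0.55 (np.float64(0.28), array([ 1.12, -0.35,  0.06,  1.4 ,  0.02,  2.09, -0.08]), array([-0.07,  0.14,  0.44]))
-39 0.25 (np.float64(0.3400000000000001), array([ 0.91, -0.36, -0.17,  2.02, -0.06,  1.47, -0.08]), array([-0.1 ,  0.13,  0.44]))
-39 0.35 (np.float64(0.3400000000000001), array([ 0.92, -0.36, -0.17,  1.82, -0.06,  1.67, -0.08]), array([-0.1 ,  0.13,  0.44]))
-39 0.45 (np.float64(0.32000000000000006), array([ 0.93, -0.36, -0.16,  1.62, -0.06,  1.87, -0.08]), array([-0.1 ,  0.13,  0.44]))
-39 0.55 (np.float64(0.26), array([ 0.68, -0.38, -0.  ,  1.42, -0.  ,  2.09, -0.08]), array([-0.14,  0.11,  0.44]))
0 0.25 (np.float64(0.3400000000000001), array([ 0.46, -0.38, -0.34,  2.02, -0.12,  1.48, -0.08]), array([-0.16,  0.08,  0.44]))
0 0.35 (np.float64(0.3400000000000001), array([ 0.48, -0.38, -0.33,  1.82, -0.12,  1.68, -0.08]), array([-0.15,  0.08,  0.44]))
0 0.45 (np.float64(0.32000000000000006), array([ 0.5 , -0.38, -0.31,  1.62, -0.12,  1.88, -0.08]), array([-0.15,  0.08,  0.44]))
0 0.55 (np.float64(0.28), array([ 0.35, -0.36, -0.2 ,  1.4 , -0.08,  2.09, -0.08]), array([-0.15,  0.06,  0.44]))
```

Run:
```python
from h import *
for n in("scene","top"):
    im=cv2.imread(f"pics/{n}0.png",0); c=campose(n)
    nad=proj(c,[[c[2][0],c[2][1],c[2][2]-1]])[0]
    for l in cv2.createLineSegmentDetector().detect(im)[0][:,0]:
        p,q=l[:2],l[2:];L=np.hypot(*(q-p));m=(p+q)/2
        d=(q-p)/L;e=(nad-m)/np.hypot(*(nad-m))
        if L>35 and abs(d[0]*e[1]-d[1]*e[0])<.04 and m[0]>380 and (n=="scene" and m[0]<520 or n=="top"and m[1]>130 and m[1]<300):
            w=ray(c,m,c[2][2]-1)-c[2]; print(n,l.round(),"az",np.degrees(np.arctan2(w[1],w[0])).round(2))
    print("cam",c[2])
for k,(x,y) in enumerate([(.235,-.19),(.235,-.31),(.305,-.19),(.305,-.31)]):
    print((x,y),[np.degrees(np.arctan2(y-c[1],x-c[0])).round(2) for c in((-.0326,.610),(.247,-.0353))])
```

```text
scene [415. 179. 408. 239.] az -65.9
scene [392. 398. 405. 302.] az -66.73
scene [450. 280. 463. 215.] az -73.56
scene [490. 272. 500. 231.] az -79.04
scene [453. 282. 443. 331.] az -74.0
scene [478. 288. 514. 144.] az -77.99
scene [504. 172. 473. 296.] az -77.57
scene [485.   0. 432. 298.] az -71.19
scene [466. 203. 487.  99.] az -73.58
scene [438.   1. 425. 101.] az -65.95
scene [431. 307. 424. 348.] az -71.36
scene [490.  83. 507.   1.] az -73.61
scene [486. 209. 468. 287.] az -76.44
cam [-0.03257899  0.6100327   0.70530626]
top [507. 286. 638. 293.] az -92.27
top [490. 197. 395. 241.] az -64.96
top [533. 282. 368. 277.] az -90.86
top [629. 154. 549. 185.] az -68.23
top [549. 188. 629. 157.] az -68.69
top [638. 286. 534. 282.] az -90.99
top [638. 128. 599. 146.] az -64.86
cam [ 0.24697929 -0.03532111  1.25041119]
(0.235, -0.19) [np.float64(-71.5), np.float64(-94.44)]
(0.235, -0.31) [np.float64(-73.78), np.float64(-92.5)]
(0.305, -0.19) [np.float64(-67.12), np.float64(-69.45)]
(0.305, -0.31) [np.float64(-69.85), np.float64(-78.08)]
```

Call:
step_arm(
  deltas=[
    {"linear":[0,-3,-2],"roll":0,"jaw":0},
    {"linear":[0,-4,-2],"roll":0,"jaw":0},
    {"linear":[0,-4,-1],"roll":0,"jaw":0},
    {"linear":[0,-4,0],"roll":0,"jaw":0},
    {"linear":[0,-4,0],"roll":0,"jaw":0},
    {"linear":[0,-3,0],"roll":0,"jaw":0},
    {"linear":[0,-2,0],"roll":0,"jaw":0},
    {"linear":[0,-1,0],"roll":0,"jaw":0},
    {"linear":[0,0,0],"roll":0,"jaw":0},
  ],
)

```text
t: 2.33
tool_pos: [0.0921, -0.2544, 0.521]
tcp_rot: [-0.0, 0.985, 0.173, -0.0]
ft_force: [-0.6, -0.1, -0.7]
grip_width: 0.0435
grasp_force: 0.0
```

Run:
```python
from h import *
o=get_obs();print(o['q'].round(3),o['tool_pos'],o['tcp_rot'],o['ft_force'],np.hypot(*o['tool_pos'][:2]))
```

```text
[ 1.252 -0.38  -0.105  1.488 -0.043  2.032 -0.088] [ 0.09213117 -0.25437362  0.52099268] [-4.30140405e-04  9.84996470e-01  1.72573677e-01 -3.08486038e-04] [-0.56198584 -0.11808891 -0.74363895] 0.27054406168909745
```

Run:
```python
from h import *
out=[grab_frame(n)[:,:,::-1].copy() for n in("scene","top","wrist")]
for i,n in enumerate(("scene","top")):
    c=campose(n)
    for (x,y),col in zip([(.248,-.207),(.248,-.327),(.32,-.207),(.32,-.327)],[(0,0,255),(0,255,0),(0,255,255),(255,0,255)]):
        for a in proj(c,[[x,y,z] for z in(-.3,0,.3,.6)]): cv2.circle(out[i],tuple(int(v) for v in a),2,col,-1)
W=np.zeros((600,800,3),np.uint8)
a=cv2.resize(out[0][:,400:],None,fx=1.5,fy=1.5);W[:,:360]=a
b=cv2.resize(out[1][120:,300:],None,fx=1.29,fy=1.29);W[:b.shape[0],360:360+b.shape[1]]=b[:,:440]
w=cv2.resize(out[2],(370,231));W[365:596,400:770]=w
cv2.imwrite("pics/mid.png",W); print(repr(get_obs()['q'][1]))
```

```text
np.float64(-0.37910902285067444)
```

View pics/mid.png

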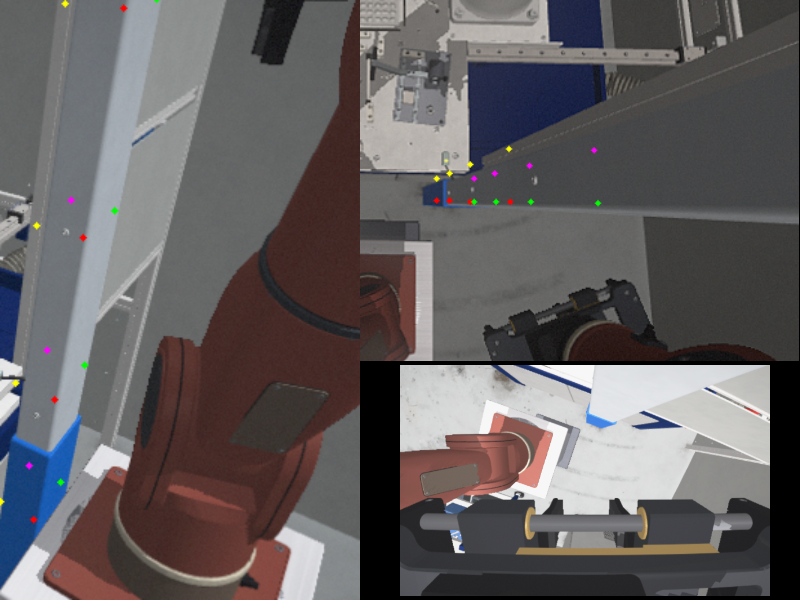

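Call:
step_arm(
  deltas=[
    {"linear":[0,-1,-1],"roll":-5,"jaw":0},
    {"linear":[0,-1,-1],"roll":-10,"jaw":0},
    {"linear":[0,0,-1],"roll":-10,"jaw":0},
    {"linear":[0,0,0],"roll":-10,"jaw":0},
    {"linear":[0,0,0],"roll":-10,"jaw":0},
    {"linear":[0,0,0],"roll":-10,"jaw":0},
    {"linear":[0,0,0],"roll":-5,"jaw":0},
    {"linear":[0,0,0],"roll":0,"jaw":0},
  ],
)

```text
t: 3.48
tool_pos: [0.088, -0.2431, 0.5482]
tcp_rot: [0.0, 0.766, 0.643, 0.0]
ft_force: [-0.2, 0.1, -0.8]
grip_width: 0.0437
grasp_force: 0.0
```

Run:
```python
from h import *
o=get_obs();print(o['q'].round(3),o['tool_pos'],o['ft_force'],np.hypot(*o['tool_pos'][:2]));print(quat(o['tcp_rot']).as_matrix().round(3))
```

```text
[ 1.363 -0.375 -0.162  1.422 -0.068  2.089  1.006] [ 0.08800201 -0.24310629  0.54822591] [-0.17634019  0.14682969 -0.84672066] 0.2585440422545083
[[ 0.172  0.985  0.   ]
 [ 0.985 -0.172 -0.   ]
 [-0.     0.001 -1.   ]]
```

Call:
step_arm(
  deltas=[
    {"linear":[0.9,-0.5,0],"roll":0,"jaw":0},
    {"linear":[0.9,-0.5,0],"roll":0,"jaw":0},
    {"linear":[0.9,-0.5,0],"roll":0,"jaw":0},
    {"linear":[0,0,0],"roll":-10,"jaw":0},
    {"linear":[0,0,0],"roll":-10,"jaw":0},
    {"linear":[0,0,0],"roll":-10,"jaw":0},
    {"linear":[0,0,0],"roll":-10,"jaw":0},
    {"linear":[0,0,0],"roll":0,"jaw":0},
  ],
)

```text
t: 4.47
tool_pos: [0.0872, -0.2402, 0.5455]
tcp_rot: [-0.001, 0.5, 0.866, 0.002]
ft_force: [-0.9, -0.1, 0.7]
grip_width: 0.0431
grasp_force: 0.0
```

```bash
cat > st.py <<'E'
from h import *
o=get_obs();print(o['t'],o['q'].round(3),o['tool_pos'].round(4),o['ft_force'].round(1),np.hypot(*o['tool_pos'][:2]).round(4));M=quat(o['tcp_rot']).as_matrix();print(M.round(3).tolist(),'yaz',np.degrees(np.arctan2(M[1,1],M[0,1])).round(1), o['effort'].round(1))
E
python3 st.py
```

```text
4.475 [ 1.34  -0.38  -0.149  1.431 -0.065  2.09   1.693] [ 0.0872 -0.2402  0.5455] [-0.9 -0.1  0.7] 0.2555
[[-0.499, 0.866, -0.0], [0.866, 0.499, 0.004], [0.004, 0.002, -1.0]] yaz 30.0 [ -0.1  -7.1   1.4 -36.    0.1   0.1   2. ]
```

```bash
cat > fit.py <<'E'
import numpy as np
from scipy.spatial.transform import Rotation as R
from scipy.optimize import least_squares
D=[([1.12180654,.33392974,.03986772,1.46624817,-.01339209,1.34331372,-.05849],[.22254831,-.61016527,.19035838],-70),
([1.09811541,.0674393,.04091859,1.21274187,-.00308125,1.85656549,-.0829],[.17782411,-.48768514,.47413797],-70),
([1.252,-.38,-.105,1.488,-.043,2.032,-.088],[.09213,-.25437,.52099],-70),
([1.363,-.375,-.162,1.422,-.068,2.089,1.006],[.0880,-.24311,.54823],-10),
([1.34,-.38,-.149,1.431,-.065,2.09,1.693],[.0872,-.2402,.5455],30)]
E_=lambda ax,t:R.from_euler(ax,t)
def chain(q,x,s):
    p0=x.reshape(5,3); r=E_('z',-q[0]);p=r.apply([p0[0,0],p0[0,1],0])
    r=r*E_('y',q[1]); p=p+r.apply([p0[1,0],p0[1,1],p0[1,2]]); 
    r=r*E_('z',s[0]*q[2]); r=r*E_('y',q[3]); el=p
    p=p+r.apply([p0[2,0],p0[2,1],p0[2,2]]); r=r*E_('z',s[1]*q[4])*E_('y',q[5]); w=p
    p=p+r.apply([p0[3,0],p0[3,1],0])+np.array([0,0,x[2]]);r=r*E_('z',s[2]*q[6])
    return p,r,el,w
x0=np.array([0,0,-.14, 0,0,.47, 0,0,.504, 0,0,0, 0,0,0.])
E
python3 - <<'E'
from fit import *
for s3 in(-1,1):
 for s5 in(-1,1):
  for s7 in(-1,1):
   s=(s3,s5,s7)
   f=lambda x:np.concatenate([(chain(np.array(q),x,s)[0]-p)*1000 for q,p,_ in D]+[(x-x0)*3])
   r=least_squares(f,x0)
   q=D[-1][0];M=[chain(np.array(q),r.x,s)[1] for q,_,_ in D]
   print(s,r.cost.round(2),r.x.round(4).tolist(),[m.as_matrix()[:,2].round(3).tolist() for m in M],[np.degrees(np.arctan2(m.as_matrix()[1,1],m.as_matrix()[0,1])).round(1) for m in M])
E
```

```text
(-1, -1, -1) 1.0 [-0.0001, -0.0168, -0.149, -0.0001, -0.0168, 0.487, 0.0071, -0.0207, 0.5024, 0.0, 0.0099, 0.0, 0.0, 0.0, 0.0] [[-0.001, 0.001, -1.0], [0.002, -0.004, -1.0], [-0.001, 0.0, -1.0], [-0.0, -0.0, -1.0], [-0.0, 0.004, -1.0]] [np.float64(20.0), np.float64(20.0), np.float64(19.9), np.float64(80.1), np.float64(120.0)]
(-1, -1, 1) 1.0 [-0.0001, -0.0168, -0.149, -0.0001, -0.0168, 0.487, 0.0071, -0.0207, 0.5024, 0.0, 0.0099, 0.0, 0.0, 0.0, 0.0] [[-0.001, 0.001, -1.0], [0.002, -0.004, -1.0], [-0.001, 0.0, -1.0], [-0.0, -0.0, -1.0], [-0.0, 0.004, -1.0]] [np.float64(26.7), np.float64(29.5), np.float64(30.0), np.float64(-35.2), np.float64(-74.0)]
(-1, 1, -1) 0.99 [0.0009, -0.0166, -0.1491, -0.0005, -0.0166, 0.4871, 0.0072, 0.0005, 0.5027, 0.0009, -0.0118, 0.0, 0.0, 0.0, 0.0] [[-0.025, -0.009, -1.0], [-0.003, -0.007, -1.0], [-0.071, -0.031, -0.997], [-0.11, -0.042, -0.993], [-0.105, -0.036, -0.994]] [np.float64(20.4), np.float64(19.9), np.float64(17.7), np.float64(76.4), np.float64(116.3)]
(-1, 1, 1) 0.99 [0.0009, -0.0166, -0.1491, -0.0005, -0.0166, 0.4871, 0.0072, 0.0005, 0.5027, 0.
[... 889 characters left out ...]
, np.float64(-52.6), np.float64(-89.8)]
(1, 1, -1) 21.62 [0.9017, 0.0313, -0.1331, -0.0152, 0.0313, 0.4545, -0.0076, -0.0657, 0.5234, 0.906, -0.0442, 0.0, 0.0, 0.0, 0.0] [[-0.001, 0.001, -1.0], [0.002, -0.004, -1.0], [0.0, 0.001, -1.0], [0.0, -0.0, -1.0], [-0.002, 0.004, -1.0]] [np.float64(24.7), np.float64(24.6), np.float64(6.5), np.float64(59.0), np.float64(100.5)]
(1, 1, 1) 21.62 [0.9017, 0.0313, -0.1331, -0.0152, 0.0313, 0.4545, -0.0076, -0.0657, 0.5234, 0.906, -0.0442, 0.0, 0.0, 0.0, 0.0] [[-0.001, 0.001, -1.0], [0.002, -0.004, -1.0], [0.0, 0.001, -1.0], [0.0, -0.0, -1.0], [-0.002, 0.004, -1.0]] [np.float64(31.4), np.float64(34.1), np.float64(16.6), np.float64(-56.3), np.float64(-93.6)]
```

```bash
cat >> fit.py <<'E'
S=(-1,-1,-1)
X=least_squares(lambda x:np.concatenate([(chain(np.array(q),x,S)[0]-p)*1000 for q,p,_ in D]+[(x-x0)*3]),x0).x
lo=np.array([-2.58,-.38,-1.3,.25,-1.5,.08,-2.65]);hi=np.array([2.58,2.09,1.39,2.4,4.64,2.09,2.65])
E
python3 - <<'E'
from fit import *
res=[]
for k in range(150):
    rng=np.random.default_rng(k);q0=rng.uniform(lo,hi); q0[0]=rng.uniform(-.5,2);q0[4]=rng.uniform(-1.5,1.5) if k%3 else q0[4]; q0[6]=0
    def f(q):
        p,r,el,w=chain(q,X,S); z=r.as_matrix()[:,2]
        return np.r_[(p[:2])*1, (p[0]*np.sin(np.radians(40))+p[1]*np.cos(np.radians(40)))*100, z[:2]*100,(z[2]+1)*30, max(0,.3-p[2])*50,q[6]*1e-4]
    s=least_squares(f,q0,bounds=(lo,hi),max_nfev=300)
    p,r,el,w=chain(s.x,X,S)
    if abs(s.fun[2:6]).max()<.3 and p[0]>0: res.append((np.hypot(*p[:2]),p.round(3).tolist(),s.x.round(2).tolist(),el.round(2).tolist()))
res.sort(key=lambda t:t[0])
for t in res[:8]:print(t)
E
```

```text
(np.float64(0.2550999085047245), [0.195, -0.164, 0.548], [0.9, -0.38, -0.19, 1.42, -0.08, 2.09, 0.0], [-0.14, 0.12, 0.45])
(np.float64(0.25509990855875203), [0.195, -0.164, 0.548], [0.9, -0.38, -0.19, 1.42, -0.08, 2.09, -0.0], [-0.14, 0.12, 0.45])
(np.float64(0.2550999085806254), [0.195, -0.164, 0.548], [0.9, -0.38, -0.19, 1.42, -0.08, 2.09, -0.0], [-0.14, 0.12, 0.45])
(np.float64(0.2550999085844054), [0.195, -0.164, 0.548], [0.9, -0.38, -0.19, 1.42, -0.08, 2.09, 0.0], [-0.14, 0.12, 0.45])
(np.float64(0.2550999086009824), [0.195, -0.164, 0.548], [0.9, -0.38, -0.19, 1.42, -0.08, 2.09, -0.0], [-0.14, 0.12, 0.45])
(np.float64(0.2550999086015817), [0.195, -0.164, 0.548], [0.9, -0.38, -0.19, 1.42, -0.08, 2.09, 0.0], [-0.14, 0.12, 0.45])
(np.float64(0.25509990860463033), [0.195, -0.164, 0.548], [0.9, -0.38, -0.19, 1.42, -0.08, 2.09, -0.0], [-0.14, 0.12, 0.45])
(np.float64(0.2550999086180101), [0.195, -0.164, 0.548], [0.9, -0.38, -0.19, 1.42, -0.08, 2.09, -0.0], [-0.14, 0.12, 0.45])
```

```bash
cat > wl.py <<'E'
from h import *
import sys
o=get_obs();im=grab_frame("wrist");c=campose("wrist",o);cv2.imwrite(f"pics/w{sys.argv[1]}.png",im[:,:,::-1])
nad=proj(c,[[c[2][0],c[2][1],c[2][2]-1]])[0];print("cam",c[2].round(4),"nadir",nad.round())
for l in cv2.createLineSegmentDetector().detect(cv2.cvtColor(im,cv2.COLOR_RGB2GRAY))[0][:,0]:
    p,q=l[:2],l[2:];L=np.hypot(*(q-p));m=(p+q)/2;d=(q-p)/L;e=(nad-m)/np.hypot(*(nad-m))
    if L>30 and abs(d[0]*e[1]-d[1]*e[0])<.06:
        w=ray(c,m,c[2][2]-1)-c[2]; print(l.round().tolist(),"az",np.degrees(np.arctan2(w[1],w[0])).round(2))
E
python3 wl.py 1
```

```text
cam [ 0.0528 -0.1804  0.7399] nadir [321. 119.]
[436.0, 208.0, 465.0, 231.0] az -6.9
[503.0, 231.0, 545.0, 258.0] az -0.69
[411.0, 189.0, 436.0, 207.0] az -6.86
[326.0, 258.0, 325.0, 223.0] az -57.89
[333.0, 212.0, 339.0, 259.0] az -52.58
[499.0, 10.0, 433.0, 50.0] az 61.19
[442.0, 34.0, 491.0, -0.0] az 64.64
[365.0, 150.0, 397.0, 171.0] az -4.02
[72.0, 100.0, 34.0, 98.0] az -154.88
[36.0, 87.0, 74.0, 91.0] az -156.99
[350.0, 203.0, 336.0, 161.0] az -40.67
[-0.0, 250.0, 48.0, 229.0] az -129.22
[389.0, 128.0, 422.0, 133.0] az 22.3
[98.0, 257.0, 138.0, 232.0] az -119.4
[342.0, 131.0, 280.0, 94.0] az -179.97
[454.0, 231.0, 403.0, 188.0] az -9.23
[38.0, 391.0, 69.0, 360.0] az -107.73
[413.0, 366.0, 425.0, 398.0] az -38.94
```

View pics/w1.png

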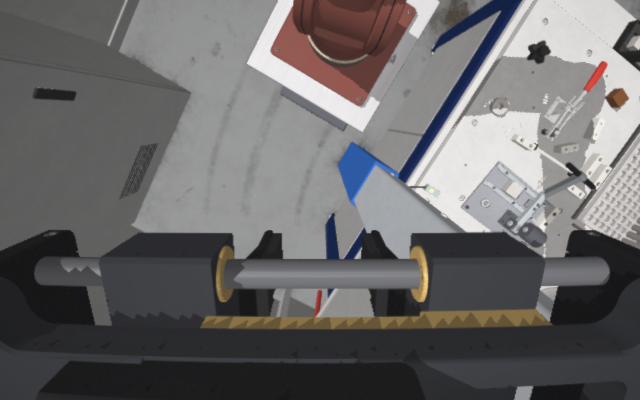

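Call:
step_arm(
  deltas=[
    {"linear":[0,0,0],"roll":-10,"jaw":0},
    {"linear":[0,0,0],"roll":-10,"jaw":0},
    {"linear":[-1.0,2.0,0],"roll":0,"jaw":0},
    {"linear":[-0.9,2.0,0],"roll":0,"jaw":0},
    {"linear":[-0.4,1.1,0],"roll":0,"jaw":0},
    {"linear":[0.1,1,0],"roll":0,"jaw":0},
    {"linear":[0,0,0],"roll":0,"jaw":0},
  ],
)

```text
t: 5.4
tool_pos: [0.1456, -0.2097, 0.5452]
tcp_rot: [-0.001, 0.342, 0.94, 0.002]
ft_force: [0.2, 0.0, 0.3]
grip_width: 0.0434
grasp_force: 0.0
```

```bash
python3 st.py; python3 wl.py 2
```

```text
5.4 [ 1.113 -0.381 -0.165  1.432 -0.073  2.089  1.798] [ 0.1456 -0.2097  0.5452] [0.2 0.  0.3] 0.2553
[[-0.766, 0.642, -0.0], [0.642, 0.766, 0.004], [0.003, 0.003, -1.0]] yaz 50.0 [ -1.7  -7.1   1.7 -36.    0.2   0.1  -0.9]
cam [ 0.0924 -0.1658  0.7396] nadir [320. 119.]
[588.0, 227.0, 639.0, 248.0] az 29.2
[366.0, 206.0, 379.0, 233.0] az -12.14
[293.0, 207.0, 280.0, 252.0] az -57.74
[441.0, 81.0, 548.0, 48.0] az 67.31
[503.0, 73.0, 440.0, 88.0] az 64.12
[311.0, 199.0, 306.0, 236.0] az -47.06
[-0.0, 250.0, 49.0, 229.0] az -109.08
[98.0, 257.0, 138.0, 232.0] az -99.24
[367.0, 230.0, 351.0, 192.0] az -16.8
[38.0, 391.0, 69.0, 360.0] az -87.6
```

Call:
step_arm(
  deltas=[
    {"linear":[-0.4,0.8,0],"roll":0,"jaw":0},
    {"linear":[-0.2,0.8,0],"roll":0,"jaw":0},
    {"linear":[-0.1,0.7,0],"roll":0,"jaw":0},
    {"linear":[0,0,0],"roll":0,"jaw":0},
  ],
)

```text
t: 5.95
tool_pos: [0.1654, -0.1967, 0.5454]
tcp_rot: [-0.001, 0.341, 0.94, 0.002]
ft_force: [-0.6, 0.3, -0.3]
grip_width: 0.0438
grasp_force: 0.0
```

```bash
python3 st.py
```

```text
5.95 [ 1.091 -0.379 -0.201  1.428 -0.087  2.087  1.735] [ 0.1654 -0.1967  0.5454] [-0.6  0.3 -0.3] 0.257
[[-0.767, 0.642, -0.001], [0.642, 0.767, 0.004], [0.003, 0.003, -1.0]] yaz 50.1 [ -0.2  -7.    1.7 -36.   -0.1   0.1  -0.3]
```

Call:
step_arm(
  deltas=[
    {"linear":[-0.2,0.8,0],"roll":0,"jaw":0},
    {"linear":[-0.1,0.8,0],"roll":0,"jaw":0},
    {"linear":[0,0,0],"roll":0,"jaw":0},
  ],
)

```text
t: 6.32
tool_pos: [0.1782, -0.1862, 0.5454]
tcp_rot: [-0.001, 0.341, 0.94, 0.002]
ft_force: [-0.1, 0.5, 0.7]
grip_width: 0.0435
grasp_force: 0.0
```

```bash
python3 st.py
```

```text
6.325 [ 1.069 -0.379 -0.223  1.426 -0.096  2.087  1.689] [ 0.1782 -0.1862  0.5454] [-0.1  0.5  0.7] 0.2577
[[-0.767, 0.641, -0.001], [0.641, 0.767, 0.004], [0.003, 0.003, -1.0]] yaz 50.1 [ -0.3  -6.9   2.  -35.9  -0.1   0.1  -0.3]
```

No contact so far; keep inching past the corner.

Call:
step_arm(
  deltas=[
    {"linear":[0,0.7,0],"roll":0,"jaw":0},
    {"linear":[0,0.7,0],"roll":0,"jaw":0},
    {"linear":[0,0,0],"roll":0,"jaw":0},
  ],
)

```text
t: 6.7
tool_pos: [0.1869, -0.1757, 0.5454]
tcp_rot: [-0.001, 0.341, 0.94, 0.002]
ft_force: [-1.0, 0.2, -0.1]
grip_width: 0.0435
grasp_force: 0.0
```

```bash
python3 st.py
```

```text
6.7 [ 0.973 -0.38  -0.2    1.428 -0.088  2.088  1.619] [ 0.1869 -0.1757  0.5454] [-1.   0.2 -0.1] 0.2565
[[-0.767, 0.641, -0.0], [0.641, 0.767, 0.004], [0.003, 0.003, -1.0]] yaz 50.1 [ -0.7  -7.    2.  -35.9   0.    0.1  -0.4]
```

Call:
step_arm(
  deltas=[
    {"linear":[0,0.8,0],"roll":0,"jaw":0},
    {"linear":[0,0.8,0],"roll":0,"jaw":0},
    {"linear":[0,0,0],"roll":0,"jaw":0},
  ],
)

```text
t: 7.08
tool_pos: [0.1971, -0.1636, 0.5454]
tcp_rot: [-0.001, 0.341, 0.94, 0.002]
ft_force: [-0.5, 0.3, -0.3]
grip_width: 0.0437
grasp_force: 0.0
```

```bash
python3 st.py
```

```text
7.075 [ 0.883 -0.38  -0.185  1.43  -0.082  2.088  1.545] [ 0.1971 -0.1636  0.5454] [-0.5  0.3 -0.3] 0.2561
[[-0.767, 0.641, -0.001], [0.641, 0.767, 0.004], [0.003, 0.003, -1.0]] yaz 50.1 [ -0.7  -7.    1.6 -35.9  -0.    0.1  -0.4]
```

Call:
step_arm(
  deltas=[
    {"linear":[0,0.8,0],"roll":0,"jaw":0},
    {"linear":[0.1,1.0,0],"roll":0,"jaw":0},
    {"linear":[0.1,1.0,0],"roll":0,"jaw":0},
    {"linear":[0.2,1.5,0],"roll":0,"jaw":0},
    {"linear":[0.3,1.5,0],"roll":0,"jaw":0},
    {"linear":[0.5,2,0],"roll":0,"jaw":0},
    {"linear":[0.6,2,0],"roll":0,"jaw":0},
    {"linear":[0.8,2,0],"roll":0,"jaw":0},
    {"linear":[0.9,2,0],"roll":0,"jaw":0},
    {"linear":[0,0,0],"roll":0,"jaw":0},
  ],
)

```text
t: 8.32
tool_pos: [0.259, -0.0343, 0.546]
tcp_rot: [-0.001, 0.341, 0.94, 0.002]
ft_force: [-0.8, -0.6, -0.3]
grip_width: 0.0435
grasp_force: 0.0
```

```bash
python3 st.py
```

```text
8.325 [ 0.539 -0.379 -0.297  1.418 -0.129  2.085  1.074] [ 0.259  -0.0343  0.546 ] [-0.8 -0.6 -0.3] 0.2613
[[-0.768, 0.64, -0.001], [0.64, 0.768, 0.004], [0.003, 0.003, -1.0]] yaz 50.2 [ -0.9  -6.2   2.3 -35.8  -0.4   0.1  -0.6]
```

Call:
step_arm(
  deltas=[
    {"linear":[1,0.5,0],"roll":9,"jaw":0},
    {"linear":[0,1,0],"roll":9.6,"jaw":0},
    {"linear":[0,0,0],"roll":9.6,"jaw":0},
    {"linear":[0,0,0],"roll":9.6,"jaw":0},
    {"linear":[0,0,0],"roll":9,"jaw":0},
    {"linear":[0,0,0],"roll":9,"jaw":0},
    {"linear":[0,0,0],"roll":0,"jaw":0},
  ],
)

```text
t: 9.2
tool_pos: [0.2627, -0.0212, 0.5464]
tcp_rot: [-0.002, 0.731, 0.683, 0.001]
ft_force: [-0.1, -0.4, -0.0]
grip_width: 0.0436
grasp_force: 0.0
```

```bash
python3 st.py
cat > go.py <<'E'
from h import *
import sys
# target lane mm -> tool cm
L=eval(open('lane.txt').read())
o=get_obs();M=quat(o['tcp_rot']).as_matrix()
P=lane2w(L,np.array([float(v) for v in sys.argv[1:4]])/1000)[0]
cur=(R.from_euler('z',-L[2]).as_matrix()@(o['tool_pos']-[L[0],L[1],0]))*1000
print('cur lane mm',cur.round(1),'need cm',(M.T@(P-o['tool_pos'])*100).round(2),'yaw err',(np.degrees(np.arctan2(M[1,1],M[0,1])-(L[2]+np.pi/2))).round(2),'F',o['ft_force'].round(1),'t',o['t'])
E
echo "[0.58656674,-0.09988829,-1.66552047]">lane.txt; python3 go.py -146 0 200
```

```text
9.2 [ 0.511 -0.376 -0.311  1.414 -0.134  2.084  0.087] [ 0.2627 -0.0212  0.5464] [-0.1 -0.4 -0. ] 0.2635
[[0.067, 0.998, -0.001], [0.998, -0.067, 0.004], [0.004, -0.001, -1.0]] yaz -3.9 [  0.3  -6.3   3.5 -35.8  -0.1   0.   -1.7]
cur lane mm [ -47.7 -329.9  546.4] need cm [ 8.79 33.28 34.65] yaw err 1.57 F [-0.1 -0.4 -0. ] t 9.2
```

Call:
step_arm(
  deltas=[
    {"linear":[1,3,1],"roll":1.5,"jaw":0},
    {"linear":[1,4.2,2],"roll":0,"jaw":0},
    {"linear":[1,4.2,3],"roll":0,"jaw":0},
    {"linear":[1,4.2,4],"roll":0,"jaw":0},
    {"linear":[1,4.2,4.3],"roll":0,"jaw":0},
    {"linear":[1,4.2,4.3],"roll":0,"jaw":0},
    {"linear":[1,4.2,4.3],"roll":0,"jaw":0},
    {"linear":[1,3.4,4.3],"roll":0,"jaw":0},
    {"linear":[0.8,1.7,3.7],"roll":0,"jaw":0},
    {"linear":[0,0,3.5],"roll":0,"jaw":0},
  ],
)

```text
t: 10.45
tool_pos: [0.6026, 0.0386, 0.1998]
tcp_rot: [-0.003, 0.738, 0.675, 0.001]
ft_force: [-0.0, -0.6, 0.4]
grip_width: 0.0439
grasp_force: 0.0
```

Call:
step_arm(
  deltas=[
    {"linear":[0,0,0],"roll":0,"jaw":0},
    {"linear":[0,0,0],"roll":0,"jaw":0},
  ],
)

```text
t: 10.7
tool_pos: [0.6026, 0.0382, 0.2039]
tcp_rot: [-0.001, 0.739, 0.674, 0.002]
ft_force: [1.3, -0.4, 1.1]
grip_width: 0.0438
grasp_force: 0.0
```

```bash
python3 go.py -146 0 55
python3 - <<'E'
from h import *
o=get_obs();im=grab_frame("wrist")[:,:,::-1].copy();c=campose("wrist",o)
L=eval(open('lane.txt').read())
def mark(P,col):
    for a in proj(c,lane2w(L,np.array(P)/1000)): cv2.circle(im,tuple(int(round(float(v))) for v in a),2,col,-1)
cv2.imwrite("pics/w3raw.png",im)
mark([(-35,-127,10),(-35,77,10),(105,-127,10),(105,77,10)],(0,0,255));mark([(-100,-45,89),(-100,45,89)],(0,255,0));mark([(0,-65,34)],(255,0,0));mark([(-30,47,36),(30,47,36)],(255,0,255))
cv2.imwrite("pics/w3.png",cv2.resize(im,(800,500)))
E
```

```text
cur lane mm [-139.     2.9  203.9] need cm [ 0.64 -0.3  14.9 ] yaw err 0.18 F [ 1.3 -0.4  1.1] t 10.7
```

View pics/w3.png

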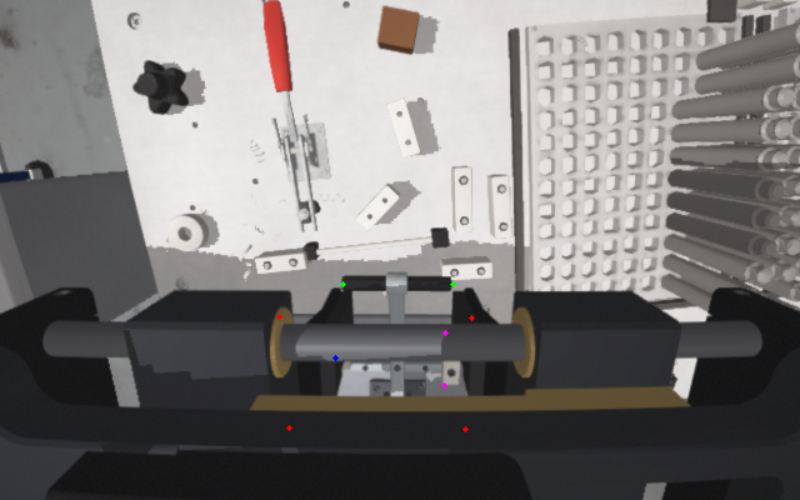

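Call:
step_arm(
  deltas=[
    {"linear":[0.6,-0.3,3],"roll":-0.2,"jaw":0},
    {"linear":[0,0,4],"roll":0,"jaw":0},
    {"linear":[0,0,4],"roll":0,"jaw":0},
    {"linear":[0,0,2.5],"roll":0,"jaw":0},
    {"linear":[0,0,1.4],"roll":0,"jaw":0},
    {"linear":[0,0,0],"roll":0,"jaw":0},
    {"linear":[-1,0,0],"roll":0,"jaw":0},
    {"linear":[-1,0,0],"roll":0,"jaw":0},
    {"linear":[0,0,0],"roll":0,"jaw":0},
  ],
)

```text
t: 11.88
tool_pos: [0.5982, 0.0236, 0.054]
tcp_rot: [-0.001, 0.739, 0.674, 0.001]
ft_force: [-0.4, 0.8, -0.5]
grip_width: 0.0433
grasp_force: 0.0
```

```bash
python3 go.py -116 0 55
```

```text
cur lane mm [-1.24e+02 -1.00e-01  5.40e+01] need cm [-0.8   0.01 -0.1 ] yaw err 0.18 F [-0.4  0.8 -0.5] t 11.875
```

Call:
step_arm(
  deltas=[
    {"linear":[-0.5,0,0],"roll":0,"jaw":0},
    {"linear":[-0.4,0,0],"roll":0,"jaw":0},
    {"linear":[-0.3,0,-0.3],"roll":0,"jaw":0},
    {"linear":[-0.5,0,-1.3],"roll":0,"jaw":0},
    {"linear":[-0.6,0,-1.3],"roll":0,"jaw":0},
    {"linear":[0,0,0],"roll":0,"jaw":0},
  ],
)

```text
t: 12.62
tool_pos: [0.5964, 0.0056, 0.0838]
tcp_rot: [-0.002, 0.737, 0.675, 0.003]
ft_force: [0.1, 9.1, 1.3]
grip_width: 0.0436
grasp_force: 4.4
```

```bash
python3 go.py -102 0 87
```

```text
cur lane mm [-105.9   -0.2   83.8] need cm [-0.39  0.02 -0.32] yaw err 0.41 F [0.1 9.1 1.3] t 12.625
```

Call:
step_arm(
  deltas=[
    {"linear":[-0.8,0,-1],"roll":0,"jaw":0},
    {"linear":[-0.8,0,-1],"roll":0,"jaw":0},
    {"linear":[-0.8,0,-0.9],"roll":0,"jaw":0},
    {"linear":[-0.8,0,-0.8],"roll":0,"jaw":0},
    {"linear":[-0.9,0,-0.8],"roll":0,"jaw":0},
    {"linear":[-0.9,0,-0.8],"roll":0,"jaw":0},
    {"linear":[0,0,0],"roll":0,"jaw":0},
  ],
)

```text
t: 13.5
tool_pos: [0.5918, -0.0483, 0.1357]
tcp_rot: [-0.001, 0.738, 0.674, 0.001]
ft_force: [1.6, 2.6, -0.1]
grip_width: 0.0435
grasp_force: 0.9
```

```bash
python3 go.py -56 0 137
```

```text
cur lane mm [-51.8   0.3 135.7] need cm [ 0.42 -0.03 -0.12] yaw err 0.25 F [ 1.6  2.6 -0.1] t 13.5
```

Call:
step_arm(
  deltas=[
    {"linear":[-1,0,-0.7],"roll":0,"jaw":0},
    {"linear":[-1,0,-0.6],"roll":0,"jaw":0},
    {"linear":[-1,0,-0.5],"roll":0,"jaw":0},
    {"linear":[-1,0,-0.5],"roll":0,"jaw":0},
    {"linear":[-1,0,-0.4],"roll":0,"jaw":0},
    {"linear":[-1,0,-0.3],"roll":0,"jaw":0},
    {"linear":[0,0,0],"roll":0,"jaw":0},
  ],
)

```text
t: 14.38
tool_pos: [0.586, -0.1087, 0.165]
tcp_rot: [-0.002, 0.738, 0.674, 0.001]
ft_force: [0.1, -0.2, 0.0]
grip_width: 0.0438
grasp_force: 0.0
```

```bash
python3 go.py 23 0 170
```

```text
cur lane mm [  8.8   0.2 165. ] need cm [-1.41 -0.03 -0.51] yaw err 0.22 F [ 0.1 -0.2  0. ] t 14.375
```

Call:
step_arm(
  deltas=[
    {"linear":[2,0,0],"roll":0,"jaw":0},
    {"linear":[3,0,0],"roll":-0.2,"jaw":-1},
    {"linear":[2,-2,0],"roll":0,"jaw":-1},
    {"linear":[0,-4,0],"roll":0,"jaw":-1},
    {"linear":[-2,-4,1],"roll":0,"jaw":-1},
    {"linear":[-3.5,-3,3],"roll":0,"jaw":-1},
    {"linear":[0,0,2],"roll":0,"jaw":-1},
    {"linear":[0,0,0],"roll":0,"jaw":-1},
  ],
)

```text
t: 15.38
tool_pos: [0.4569, -0.0794, 0.1041]
tcp_rot: [-0.003, 0.736, 0.677, 0.001]
ft_force: [-0.4, 1.4, 0.6]
grip_width: 0.0003
grasp_force: 0.0
```

```bash
python3 go.py -4 -130 60
python3 - <<'E'
from h import *
A=[grab_frame(n)[:,:,::-1] for n in("scene","top")]
cv2.imwrite("pics/t4.png",A[1])
a=cv2.resize(A[0][175:275,260:400],(560,400),interpolation=cv2.INTER_CUBIC)
b=cv2.resize(A[1][145:235,290:390],None,fx=2.4,fy=2.4,interpolation=cv2.INTER_CUBIC)
W=np.zeros((400,800,3),np.uint8);W[:,:560]=a;W[:b.shape[0],560:800]=b;cv2.imwrite("pics/g.png",W)
E
```

```text
cur lane mm [  -8.1 -131.   104.1] need cm [-0.43  0.11  4.41] yaw err 0.61 F [-0.4  1.4  0.6] t 15.375
```

View pics/g.png

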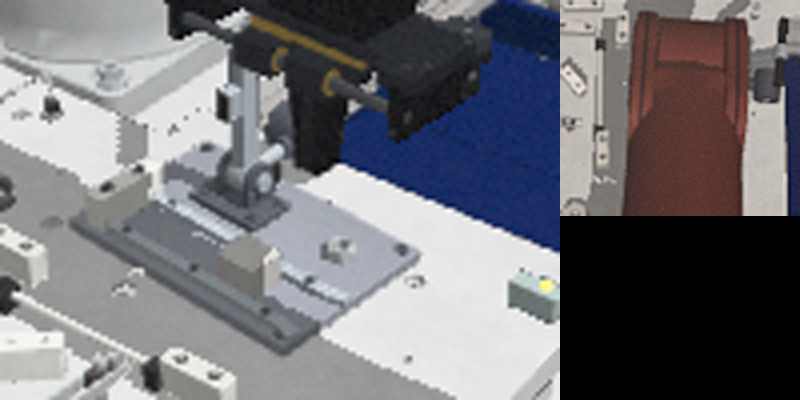

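Call:
step_arm(
  deltas=[
    {"linear":[-0.2,0,3],"roll":0.6,"jaw":-1},
    {"linear":[0,0,3],"roll":0,"jaw":-1},
    {"linear":[0,0,2],"roll":0,"jaw":-1},
    {"linear":[0,0,0.4],"roll":0,"jaw":-1},
    {"linear":[0,0,0],"roll":0,"jaw":-1},
    {"linear":[0,1.5,0],"roll":0,"jaw":-1},
    {"linear":[0,0.5,0],"roll":0,"jaw":-1},
    {"linear":[0,0,0],"roll":0,"jaw":-1},
  ],
)

```text
t: 16.48
tool_pos: [0.4784, -0.0847, 0.0213]
tcp_rot: [-0.002, 0.74, 0.672, 0.001]
ft_force: [-0.4, -0.0, -1.3]
grip_width: 0.0
grasp_force: 0.0
```

```bash
python3 go.py -6 2 20
```

```text
cur lane mm [  -4.9 -109.2   21.3] need cm [ 0.12 11.12  0.13] yaw err -0.08 F [-0.4 -0.  -1.3] t 16.475
```

Call:
step_arm(
  deltas=[
    {"linear":[0,0.5,0],"roll":0,"jaw":-1},
    {"linear":[0,0.5,0],"roll":0,"jaw":-1},
    {"linear":[0,0.5,0.1],"roll":0,"jaw":-1},
    {"linear":[0,0.5,0],"roll":0,"jaw":-1},
    {"linear":[0,0.7,0],"roll":0,"jaw":-1},
    {"linear":[0,0.7,0],"roll":0,"jaw":-1},
    {"linear":[0,0.7,0],"roll":0,"jaw":-1},
    {"linear":[0,0.7,0],"roll":0,"jaw":-1},
    {"linear":[0,0.7,0],"roll":0,"jaw":-1},
  ],
)

```text
t: 17.6
tool_pos: [0.5328, -0.09, 0.0199]
tcp_rot: [-0.002, 0.74, 0.672, 0.001]
ft_force: [-0.1, -1.5, 0.2]
grip_width: 0.0006
grasp_force: 0.0
```

```bash
python3 go.py -6 2 20
```

```text
cur lane mm [ -4.7 -54.5  19.9] need cm [ 0.14  5.65 -0.01] yaw err -0.09 F [-0.1 -1.5  0.2] t 17.6
```

Call:
step_arm(
  deltas=[
    {"linear":[0.1,0.7,0],"roll":0,"jaw":-1},
    {"linear":[0,0.7,0],"roll":0,"jaw":-1},
    {"linear":[0,0.7,0],"roll":0,"jaw":-1},
    {"linear":[0,0.7,0],"roll":0,"jaw":-1},
    {"linear":[0,0.7,0],"roll":0,"jaw":-1},
    {"linear":[0,0.5,0],"roll":0,"jaw":-1},
    {"linear":[0,0.4,0],"roll":0,"jaw":-1},
    {"linear":[0,0,0],"roll":0,"jaw":-1},
  ],
)

```text
t: 18.6
tool_pos: [0.5764, -0.0932, 0.0199]
tcp_rot: [-0.002, 0.74, 0.672, 0.001]
ft_force: [1.1, 1.2, 0.6]
grip_width: 0.0003
grasp_force: 0.0
```

```bash
python3 go.py -6 2 20
```

```text
cur lane mm [ -5.7 -10.8  19.9] need cm [ 0.03  1.28 -0.01] yaw err -0.09 F [1.1 1.2 0.6] t 18.6
```

Call:
step_arm(
  deltas=[
    {"linear":[0,0.3,0],"roll":0,"jaw":-1},
    {"linear":[0,0.3,0],"roll":0,"jaw":-1},
    {"linear":[0,0,0],"roll":0,"jaw":-1},
  ],
)

```text
t: 18.98
tool_pos: [0.5824, -0.0938, 0.02]
tcp_rot: [-0.002, 0.74, 0.672, 0.001]
ft_force: [-0.3, -0.4, -0.3]
grip_width: 0.0006
grasp_force: 0.0
```

Call:
step_arm(
  deltas=[
    {"linear":[0,0.3,0],"roll":0,"jaw":-1},
    {"linear":[0,0.2,0],"roll":0,"jaw":-1},
    {"linear":[0,0,0],"roll":0,"jaw":-1},
  ],
)

```text
t: 19.35
tool_pos: [0.5873, -0.0942, 0.0199]
tcp_rot: [-0.002, 0.74, 0.672, 0.001]
ft_force: [0.2, -0.2, -0.1]
grip_width: 0.0001
grasp_force: 0.0
```

Call:
step_arm(
  deltas=[
    {"linear":[0,0.2,0],"roll":0,"jaw":-1},
    {"linear":[0,0,0],"roll":0,"jaw":-1},
  ],
)

```text
t: 19.6
tool_pos: [0.5893, -0.0945, 0.0199]
tcp_rot: [-0.002, 0.74, 0.672, 0.001]
ft_force: [-0.1, -0.5, 0.2]
grip_width: 0.0003
grasp_force: 0.0
```

Call:
step_arm(
  deltas=[
    {"linear":[0,0.2,0],"roll":0,"jaw":-1},
    {"linear":[0,0.2,0],"roll":0,"jaw":-1},
    {"linear":[0,0,0],"roll":0,"jaw":-1},
  ],
)

```text
t: 19.98
tool_pos: [0.5933, -0.0949, 0.02]
tcp_rot: [-0.002, 0.74, 0.672, 0.001]
ft_force: [-0.8, 0.3, 0.4]
grip_width: 0.0005
grasp_force: 0.0
```

Call:
step_arm(
  deltas=[
    {"linear":[0,0.2,0],"roll":0,"jaw":-1},
    {"linear":[0,0,0],"roll":0,"jaw":-1},
  ],
)

```text
t: 20.23
tool_pos: [0.5953, -0.0951, 0.0199]
tcp_rot: [-0.002, 0.74, 0.672, 0.001]
ft_force: [0.1, 0.2, 0.5]
grip_width: 0.0006
grasp_force: 0.0
```

```bash
python3 go.py -6 2 20
python3 - <<'E'
from h import *
L=eval(open('lane.txt').read());s=campose("scene");im=grab_frame("scene");cv2.imwrite("pics/s5.png",im[:,:,::-1])
# sample colours along lane centre top line z=34, and x=-8 on block
for x in(-10,0,8):
    P=[(x,y,34) for y in range(-60,70,5)]
    print(x,[(P[i][1],int(im[int(round(float(p[1]))),int(round(float(p[0])))].mean())) for i,p in enumerate(proj(s,lane2w(L,np.array(P)/1000)))])
E
```

```text
cur lane mm [-5.6  8.2 19.9] need cm [ 0.04 -0.62 -0.01] yaw err -0.09 F [0.1 0.2 0.5] t 20.225
-10 [(-60, 143), (-55, 143), (-50, 142), (-45, 112), (-40, 112), (-35, 110), (-30, 111), (-25, 113), (-20, 112), (-15, 109), (-10, 111), (-5, 107), (0, 109), (5, 109), (10, 112), (15, 109), (20, 112), (25, 121), (30, 132), (35, 132), (40, 131), (45, 131), (50, 140), (55, 169), (60, 66), (65, 130)]
0 [(-60, 142), (-55, 141), (-50, 135), (-45, 132), (-40, 126), (-35, 124), (-30, 135), (-25, 133), (-20, 116), (-15, 130), (-10, 129), (-5, 133), (0, 125), (5, 130), (10, 96), (15, 107), (20, 123), (25, 84), (30, 107), (35, 126), (40, 82), (45, 131), (50, 134), (55, 171), (60, 170), (65, 169)]
8 [(-60, 143), (-55, 142), (-50, 138), (-45, 119), (-40, 113), (-35, 126), (-30, 119), (-25, 107), (-20, 115), (-15, 124), (-10, 115), (-5, 118), (0, 112), (5, 120), (10, 105), (15, 101), (20, 105), (25, 22), (30, 29), (35, 34), (40, 34), (45, 32), (50, 93), (55, 167), (60, 168), (65, 157)]
```

Call:
step_arm(
  deltas=[
    {"linear":[0,0.2,0],"roll":0,"jaw":-1},
    {"linear":[0,0,0],"roll":0,"jaw":-1},
  ],
)

```text
t: 20.52
tool_pos: [0.5973, -0.0952, 0.0199]
tcp_rot: [-0.002, 0.74, 0.672, 0.001]
ft_force: [0.4, -1.0, 0.2]
grip_width: 0.0004
grasp_force: 0.0
```

Call:
step_arm(
  deltas=[
    {"linear":[0,0.2,0],"roll":0,"jaw":-1},
    {"linear":[0,0,0],"roll":0,"jaw":-1},
  ],
)

```text
t: 20.78
tool_pos: [0.5993, -0.0954, 0.0199]
tcp_rot: [-0.002, 0.74, 0.672, 0.001]
ft_force: [0.0, 0.4, 0.8]
grip_width: 0.0006
grasp_force: 0.0
```

```bash
python3 go.py -6 2 20
python3 - <<'E'
from h import *
L=eval(open('lane.txt').read());s=campose("scene");im=grab_frame("scene");a0=cv2.imread("pics/s5.png")[:,:,::-1]
# side face of block seen from -x side: z=25, x=-15 ; print rgb along y now
P=[(-15,y,26) for y in range(-30,64,4)]
for f in(a0,im): print([tuple(int(v) for v in f[int(round(float(p[1]))),int(round(float(p[0])))]) for p in proj(s,lane2w(L,np.array(P)/1000))])
d=np.abs(im.astype(int)-a0).sum(2);ys,xs=np.where(d>60);print(len(xs),xs.min() if len(xs) else 0,xs.max() if len(xs) else 0, ys.min() if len(xs) else 0,ys.max() if len(xs) else 0)
E
```

```text
cur lane mm [-5.6 12.2 19.9] need cm [ 0.04 -1.02 -0.01] yaw err -0.09 F [0.  0.4 0.8] t 20.775
[(109, 112, 118), (110, 114, 119), (109, 114, 118), (110, 114, 119), (108, 111, 118), (108, 110, 115), (110, 111, 117), (106, 110, 115), (106, 108, 115), (107, 110, 118), (109, 113, 114), (106, 108, 115), (107, 109, 115), (103, 106, 113), (105, 108, 115), (108, 111, 114), (122, 122, 123), (133, 129, 127), (131, 131, 128), (133, 130, 128), (133, 133, 130), (130, 131, 128), (134, 133, 132), (167, 166, 161)]
[(110, 116, 121), (110, 111, 120), (107, 110, 116), (106, 111, 114), (110, 110, 117), (108, 111, 118), (108, 109, 115), (108, 112, 118), (106, 109, 116), (106, 111, 116), (108, 111, 116), (110, 110, 118), (105, 109, 113), (105, 106, 113), (103, 105, 112), (107, 110, 114), (119, 118, 121), (134, 133, 127), (132, 131, 128), (133, 133, 129), (132, 131, 129), (132, 131, 129), (138, 135, 132), (166, 164, 159)]
1513 225 622 0 336
```

Run:
```python
from h import *
L=eval(open('lane.txt').read());s=campose("scene");im=grab_frame("scene");cv2.imwrite("pics/s6.png",im[:,:,::-1])
for nm,f in(("start",cv2.imread("pics/scene0.png")[:,:,::-1]),("now",im)):
    print(nm)
    for y in range(68,-134,-6):
        row=""
        for x in range(-44,45,4):
            p=proj(s,lane2w(L,np.array([(x,y,34)])/1000))[0]; v=f[int(round(float(p[1]))),int(round(float(p[0])))].astype(int)
            row+=("%4d%s"%(v.mean(),"w" if v[0]-v[2]>1 else "b" if v[2]-v[0]>3 else "."))
        print("%4d"%y,row)
```

```text
start
  68  198b 216b 153b 149. 144. 199w 144w 203w 160w 151. 158w 149. 158w 140w 147. 154w 145. 155. 145. 156w 148. 148. 148.
  62  116b 172b 151w 139w 240w 242w 242w 122b  67b 116w 171w 170w 170w 169w 100.  62b  95. 168w 166w 146. 147. 149. 148.
  56  110b 172b 164b 139w 243w 240w 175w 106. 137w 164w 172w 170w 170w 168w 136w  66b 136w 169w 168w 151. 146. 147. 146.
  50  130b 162b 182b 146w 219w 244. 148w 144w 169w 141w 169w 133w 133w 142w 128w 140w 134w 138w 119. 108b 130. 113b 115b
  44   81b 129b 195b 206. 137w 130w 132w 132w 131w 129w 131w 131w 130w 130w 133w 134w 133w 119. 110b 107b 109b 107b 108b
  38  104b 161b 166b 166b 144. 130w 129w 130w 131w 132w 130w 131w 132w 131w 134w 121. 109b 106b 106b 106b 106b 109b 107b
  32   85b 160b 164b 193b 131. 130w 127w 131w 132w 132w 133w 131w 124. 132w 125w 109b 108b 109b 107b 109b 108b 108b 108b
  26   80b 156b 158b 184b 144. 140. 130w 129w 129w 133w 115w 123b 131. 114b 107b 107b 110b 109b 111b 107b 109b 108b 106b
  20   58b 158b 161b 157b 159b 158b 109b 108b 108b 102b 102b 125b 129b 113b 108b 111b 109b 109b 110b 109b 110b 107b 107b
  14 
[... 6437 characters left out ...]
 110. 112. 115b 110b 107. 104b 101b 130b 130b 123b 113b 117b 117b 181b 177b 119b 102b 177b 173b
-106  107b 131b 119b 114b 114b 116b 114b 117b 116b 104b 103b 130b 127b 124b 117b 116b 176b 176b 101b 119. 119. 190b 117.
-112  112b  83b 105b 114b 113b 114b 112b 111b 112b 105b  99b  96b  64b  89b 111b 117b 180b 177b 116b 116b 150b 169b 211b
-118  122b 105b 110b 115b 114b 114b 113b 115b 114b 103b 101b 132b 125b 118b 116b 172b 180b 176b 153b 176b 167b 167b 177b
-124  128b 130b 111b 112b 115b 113b 112b 114b 113b 108b 101b 126b 128b 133b 113b 117b 180b 179b 176b 174b 176b 177b 178b
-130  119b 131b 121b 113b 114b 112b 113b 114b 115b 107b 103b 131b 130b 112b 113b 122b 176b 175b 176b 176b 176b 175b 172b
```

Run:
```python
from h import *
s=campose("scene");im=cv2.imread("pics/s6.png",0);o=get_obs();M=quat(o['tcp_rot']).as_matrix();p=o['tool_pos']
for k in(0,20,40,60,100): print(k,proj(s,p-M[:,2]*k/1000)[0].round(1))
print(proj(s,[p-M[:,2]*.07+M[:,0]*a+M[:,1]*b for a in(-.0375,.0375) for b in(-.095,.095)]).round(0).tolist())
L=eval(open('lane.txt').read());print("block rear-top edge",proj(s,lane2w(L,np.array([(-15,-80,34),(15,-80,34),(-15,-48,34)])/1000)).round(0).tolist())
print("     "+"".join("%4d"%x for x in range(270,346,2)))
for y in range(170,262,2): print(y," ".join("%3d"%im[y,x] for x in range(270,346,2)))
```

```text
0 [300.7 231. ]
20 [300.4 225.1]
40 [300.2 219. ]
60 [300.  212.8]
100 [299.4 200.1]
[[336.0, 217.0], [286.0, 192.0], [316.0, 230.0], [266.0, 202.0]]
block rear-top edge [[323.0, 242.0], [330.0, 237.0], [314.0, 237.0]]
      270 272 274 276 278 280 282 284 286 288 290 292 294 296 298 300 302 304 306 308 310 312 314 316 318 320 322 324 326 328 330 332 334 336 338 340 342 344
170 137 142 147 148 151 156  75  25  18  23  17  20  29  27  24  30  25  23  25 170  26  31  23  28  33  26 151 132 150 159 166 155  46  45  43  42  44  36
172 143 146 147 149  60  60  44  27  30  20  38  25  29  23  33  31  21  28  25  29  26  26  23  26 180 204 214  94 156 176 160 162 222  97  49  36  39  43
174 142 144  59  42  43  46  44  44  46  27  30  27  30  32  30  29  32  31  32  31  23  21  22  26 188 203 215 155 156 164 157 179 226 228 227 220  98  42
176  77  48  46  44  49  41  43  37  36  29  23  24  25  32  22  33  28  15  24  27  25  27  25  29 195 215 213 112 118 161 173 179 228 227 227 226 227 225
178  48  44  43  44  45  36  36  35  33  23  25  34  23  17  22  22  28  20  12  28  29  21  27  27
[... 5752 characters left out ...]
 149 135  87  91 115 112  97 107 130  59 109 110 113 114 111 109 111 112  94
254 227 172 211 237 229 226 228 229 229 228 231 230 229 159 156 153 157 156 154 155 156 151 101  86  97 111 110  98 121 127 135 112 112 108 109 112  87 100
256 229 230 228 176 216 233 232 230 229 230 228 229 232 231 227 150 153 151 151 152 157 155 156 150  92  87 109 113 105  98 133 130 111 109 103  86 110 153
258 241 241 243 232 230 177 216 232 231 231 229 231 230 228 232 231 154 153 154 155 155 154 152 155 152 134  89  95 112  88  88 131 103  90  90 152 152 155
260 216 239 242 232 232 231 231 152 217 232 231 231 231 230 230 230 229 157 152 154 154 151 151 150 153 154 152 106  88  99 112 102  87 120 154 154 156 157
```

Run:
```python
from fit import *
from h import *
o=get_obs();print(o['q'].round(4),o['tool_pos'],chain(o['q'],X,S)[0])
w=campose("wrist",o);im=grab_frame("wrist");cv2.imwrite("pics/w7.png",im[:,:,::-1]);L=eval(open('lane.txt').read())
# check wrist image registration via phase: print where the ring/white blocks are: template from w3 scaled not possible -> LSD of plate edge
for P in [(-35,-127,10),(-35,77,10)]: print(P,proj(w,lane2w(L,np.array([P])/1000))[0].round())
g=cv2.cvtColor(im,cv2.COLOR_RGB2GRAY)
a,b=[proj(w,lane2w(L,np.array([P])/1000))[0] for P in[(-35,-127,10),(-35,77,10)]]
print(g[:, 321][150:300:3].tolist()); print(g[:,200][150:300:3].tolist());print(g[:,450][150:300:3].tolist())
for c in(200,321,450):
  print(c,[ (k,proj(w,lane2w(L,np.array([(-35-k,(c-321)*.5+12,0)])/1000))[0].round().tolist()) for k in(0,50,100,150)])
```

```text
[ 0.4899  0.441  -0.5004  1.7353  0.2368  1.027  -0.1898] [ 0.5991116  -0.09540911  0.01990086] [ 0.59009666 -0.09521601  0.02129044]
(-35, -127, 10) [114. 182.]
(-35, 77, 10) [420. 181.]
[154, 153, 155, 153, 153, 150, 150, 151, 153, 149, 87, 110, 112, 111, 105, 115, 135, 136, 134, 136, 111, 112, 111, 112, 113, 112, 113, 112, 67, 67, 67, 66, 66, 65, 67, 60, 67, 56, 58, 63, 67, 71, 74, 77, 77, 74, 70, 55, 54, 55]
[152, 152, 152, 152, 152, 152, 151, 152, 150, 145, 85, 108, 111, 112, 105, 110, 126, 129, 127, 127, 100, 99, 99, 106, 139, 141, 140, 142, 142, 141, 138, 66, 34, 33, 33, 32, 38, 40, 40, 44, 44, 44, 43, 44, 43, 43, 44, 43, 44, 42]
[154, 153, 153, 153, 152, 154, 156, 155, 154, 153, 153, 154, 155, 156, 157, 158, 154, 154, 155, 155, 158, 156, 158, 157, 157, 158, 156, 156, 155, 159, 159, 159, 160, 122, 36, 34, 38, 39, 45, 51, 53, 53, 52, 51, 50, 51, 51, 49, 50, 51]
200 [(0, [233.0, 179.0]), (50, [228.0, 103.0]), (100, [223.0, 20.0]), (150, [219.0, -69.0])]
321 [(0, [321.0, 179.0]), (50, [321.0, 103.0]), (100, [320.0, 19.0]), (150, [320.0, -71.0])]
450 [(0, [415.0, 178.0]), (50, [420.0, 103.0]), (100, [424.0, 20.0]), (150, [429.0, -69.0])]
```

Call:
step_arm(
  deltas=[
    {"linear":[0,-1.5,-0.5],"roll":0,"jaw":-1},
    {"linear":[0,-2.5,0],"roll":0,"jaw":-1},
    {"linear":[0,-2.5,0],"roll":0,"jaw":-1},
    {"linear":[0,-2.5,0],"roll":0,"jaw":-1},
    {"linear":[0,-2.5,0],"roll":0,"jaw":-1},
    {"linear":[0,-1.5,0],"roll":0,"jaw":-1},
    {"linear":[0,0,0.8],"roll":0,"jaw":-1},
    {"linear":[0,0,0],"roll":0,"jaw":-1},
  ],
)

```text
t: 21.92
tool_pos: [0.4699, -0.083, 0.0166]
tcp_rot: [-0.002, 0.74, 0.672, 0.001]
ft_force: [-0.2, -0.0, 0.7]
grip_width: 0.0001
grasp_force: 0.0
```

```bash
python3 go.py -6 2 20
python3 - <<'E'
from h import *
s=campose("scene");f=grab_frame("scene");cv2.imwrite("pics/s8.png",f[:,:,::-1]);im=cv2.cvtColor(f,cv2.COLOR_RGB2GRAY);o=get_obs();M=quat(o['tcp_rot']).as_matrix();p=o['tool_pos']
for k in(-10,0,20,40,60): print(k,proj(s,p-M[:,2]*k/1000)[0].round(1))
u,v=proj(s,p)[0].astype(int)
print("     "+"".join("%4d"%x for x in range(u-20,u+22,2)))
for y in range(v-40,v+12,2): print(y," ".join("%3d"%im[y,x] for x in range(u-20,u+22,2)))
E
```

```text
cur lane mm [  -5.8 -117.8   16.6] need cm [ 0.04 11.98 -0.35] yaw err -0.09 F [-0.2 -0.   0.7] t 21.925
-10 [335.7 255.3]
0 [335.8 252.2]
20 [335.8 246. ]
40 [335.9 239.7]
60 [336.  233.3]
      315 317 319 321 323 325 327 329 331 333 335 337 339 341 343 345 347 349 351 353 355
212  89  63  47  46  70  92  92  39  38  31  38  28  22  19  26  12  28  27  21  45  49
214  53  39  44  48  43  49  83  82  88  39  31  40  30  26  20  28  27  27  50  42  43
216  61  41  33  38  41  41  81  35  50  90  91  44  38  37  32  26  51  42  47  46  44
218  55  39  38  41  36  89  66  46  47  42  52  91  78  40  42  37  46  48  48  49  47
220  64  79  37  35  36  77  36  39  45  46  46  46  51  88  79  32  41  40  43  49  47
222  56  57  76  48  41  43  47  40  36  37  45  43  89  36  54  67  33  46  47  47  44
224 101  69  71  54  84  81  41  40  39  33  41  97  89  45  36  17 225  45  44  49  49
226 106 105  71  56  87 104 106  40  33  35  38  79  65  69  65 228 230  52  38  40  37
228  60 104 106 104  91 105 106  35  30  38  35  65  33  60  65  76 129 230 142  29  40
230 173 101  62 103  84 101 
[... 767 characters left out ...]
 102 129 127 114 107 110 114 114 111 111 111 107  98 129 132 205 188 186 138 183 230
250 113 102 117 131 127 113 114 112 111 109 114 115 114 108 106 117 152 134 231 232 230
252 105 112 106  96 128  77  91 112 110 113 113 112 113 112 109 134 184 230 232 232 230
254  88  87 112 108 105  96 134 128 118 113 112 108 110  96  84 226 233 231 231 231 230
256 154 121  88  92 112 109 100 117 130 120 112 113  86  90 147 151 158 231 231 229 231
258 155 151 151  92  86 102 115  72 128 114 103  87 116 154 155 152 155 150 227 229 229
260 152 152 153 153 135  90  88 109 109  88  86 150 150 154 156 157 156 155 154 160 230
262 156 155 156 157 157 153 121  87  87 117 155 156 153 155 156 157 157 156 158 156 154
```

Call:
step_arm(
  deltas=[
    {"linear":[0,0,0.8],"roll":0,"jaw":-1},
    {"linear":[0,0,0.5],"roll":0,"jaw":-1},
    {"linear":[0,0,0],"roll":0,"jaw":-1},
  ],
)

```text
t: 22.35
tool_pos: [0.4693, -0.0827, 0.0034]
tcp_rot: [-0.002, 0.74, 0.672, 0.001]
ft_force: [0.2, -0.1, 0.8]
grip_width: 0.001
grasp_force: 0.0
```

Call:
step_arm(
  deltas=[
    {"linear":[0,0,0.4],"roll":0,"jaw":-1},
    {"linear":[0,0,0],"roll":0,"jaw":-1},
  ],
)

```text
t: 22.6
tool_pos: [0.4696, -0.0829, -0.0002]
tcp_rot: [-0.002, 0.74, 0.672, 0.001]
ft_force: [-0.2, 0.0, -0.2]
grip_width: 0.0008
grasp_force: 0.0
```

Call:
step_arm(
  deltas=[
    {"linear":[0,0.5,0],"roll":0,"jaw":-1},
    {"linear":[0,0.5,0],"roll":0,"jaw":-1},
    {"linear":[0,0.5,0],"roll":0,"jaw":-1},
    {"linear":[0,0.5,0],"roll":0,"jaw":-1},
    {"linear":[0,0.6,0],"roll":0,"jaw":-1},
    {"linear":[0,0.6,0],"roll":0,"jaw":-1},
  ],
)

```text
t: 23.35
tool_pos: [0.5018, -0.086, -0.0]
tcp_rot: [-0.002, 0.74, 0.672, 0.001]
ft_force: [-1.4, 0.6, 0.7]
grip_width: 0.0004
grasp_force: 0.5
```

Call:
step_arm(
  deltas=[
    {"linear":[0,0.6,0],"roll":0,"jaw":-1},
    {"linear":[0,0.6,0],"roll":0,"jaw":-1},
  ],
)

```text
t: 23.6
tool_pos: [0.5139, -0.0872, -0.0]
tcp_rot: [-0.002, 0.74, 0.672, 0.001]
ft_force: [-1.5, -0.1, 0.1]
grip_width: 0.0007
grasp_force: 0.4
```

```bash
python3 go.py -6 2 20
cat > blk.py <<'E'
from h import *
L=eval(open('lane.txt').read());s=campose("scene");f=grab_frame("scene")
for x in(-8,-4):
    P=[(x,y,34) for y in range(-90,70,3)]
    r=""
    for q,p in zip(P,proj(s,lane2w(L,np.array(P)/1000))):
        v=f[int(round(float(p[1]))),int(round(float(p[0])))].astype(int); r+=f"{q[1]}:{v.mean():.0f}{'w' if v[0]-v[2]>1 else ''} "
    print(x,r)
E
python3 blk.py
```

```text
cur lane mm [ -5.8 -73.6  -0. ] need cm [ 0.04  7.55 -2.01] yaw err -0.09 F [-1.5 -0.1  0.1] t 23.6
-8 -90:116 -87:102 -84:112 -81:42 -78:23 -75:31 -72:31 -69:32 -66:32 -63:31 -60:30 -57:36 -54:91w -51:91w -48:144w -45:145w -42:145w -39:144w -36:146w -33:146w -30:106 -27:111 -24:114 -21:112 -18:112 -15:110 -12:111 -9:100 -6:100 -3:107 0:111 3:109 6:111 9:111 12:107 15:107 18:100 21:100 24:116w 27:133w 30:131w 33:132w 36:132w 39:133w 42:130w 45:130w 48:133w 51:140w 54:165w 57:165w 60:166w 63:117w 66:117w 69:149 
-4 -90:100 -87:100 -84:96 -81:80 -78:30 -75:27 -72:24 -69:24 -66:24 -63:31w -60:37 -57:35 -54:29 -51:29 -48:90 -45:141w -42:141w -39:143w -36:143w -33:145w -30:154w -27:104 -24:105 -21:117 -18:99 -15:105 -12:100 -9:103 -6:104 -3:104 0:104 3:108 6:101 9:101 12:102 15:100 18:103 21:105 24:99 27:125w 30:131w 33:131w 36:132w 39:131w 42:132w 45:132w 48:132w 51:168w 54:170w 57:170w 60:172w 63:167w 66:167w 69:157
```

Call:
step_arm(
  deltas=[
    {"linear":[0,0.7,0],"roll":0,"jaw":-1},
    {"linear":[0,0.7,0],"roll":0,"jaw":-1},
    {"linear":[0,0.7,0],"roll":0,"jaw":-1},
    {"linear":[0,0.7,0],"roll":0,"jaw":-1},
    {"linear":[0,0.7,0],"roll":0,"jaw":-1},
    {"linear":[0,0.7,0],"roll":0,"jaw":-1},
    {"linear":[0,0.7,0],"roll":0,"jaw":-1},
    {"linear":[0,0.7,0],"roll":0,"jaw":-1},
  ],
)

```text
t: 24.65
tool_pos: [0.5697, -0.0925, -0.0001]
tcp_rot: [-0.002, 0.74, 0.672, 0.001]
ft_force: [-0.3, 0.3, -0.1]
grip_width: 0.001
grasp_force: 0.3
```

Call:
step_arm(
  deltas=[
    {"linear":[0,0.4,0],"roll":0,"jaw":-1},
    {"linear":[0,0.4,0],"roll":0,"jaw":-1},
    {"linear":[0,0.3,0],"roll":0,"jaw":-1},
  ],
)

```text
t: 25.02
tool_pos: [0.5804, -0.0936, -0.0001]
tcp_rot: [-0.002, 0.74, 0.672, 0.001]
ft_force: [-0.9, -0.2, 0.7]
grip_width: 0.0003
grasp_force: 0.4
```

Call:
step_arm(
  deltas=[
    {"linear":[0,0.3,0],"roll":0,"jaw":-1},
    {"linear":[0,0.2,0],"roll":0,"jaw":-1},
    {"linear":[0,0,0],"roll":0,"jaw":-1},
  ],
)

```text
t: 25.4
tool_pos: [0.5854, -0.094, -0.0]
tcp_rot: [-0.002, 0.74, 0.672, 0.001]
ft_force: [0.4, 0.6, 0.4]
grip_width: 0.0003
grasp_force: 0.0
```

```bash
python3 go.py -6 3 0; python3 blk.py
```

```text
cur lane mm [-5.7 -1.7 -0. ] need cm [ 0.03  0.47 -0.  ] yaw err -0.09 F [0.4 0.6 0.4] t 25.4
-8 -90:114 -87:101 -84:115 -81:106 -78:114 -75:109 -72:118 -69:109 -66:109 -63:103 -60:113 -57:112 -54:116 -51:116 -48:109 -45:113 -42:110 -39:114 -36:102 -33:102 -30:103 -27:111 -24:112 -21:109 -18:109 -15:108 -12:105 -9:31 -6:31 -3:15 0:28 3:26 6:35 9:35 12:32 15:24 18:63 21:63 24:142w 27:144w 30:143w 33:144w 36:146w 39:144w 42:135w 45:135w 48:133w 51:140w 54:167w 57:167w 60:167w 63:113w 66:113w 69:150 
-4 -90:101 -87:101 -84:101 -81:103 -78:100 -75:103 -72:97 -69:97 -66:104 -63:100 -60:101 -57:109 -54:101 -51:101 -48:106 -45:101 -42:102 -39:101 -36:101 -33:102 -30:100 -27:103 -24:106 -21:115 -18:101 -15:106 -12:91 -9:61 -6:23 -3:26 0:24 3:31 6:25 9:25 12:37 15:38 18:32 21:27 24:64w 27:146w 30:145w 33:145w 36:142w 39:145w 42:129w 45:129w 48:130w 51:168w 54:168w 57:172w 60:172w 63:165w 66:165w 69:158w
```

Call:
step_arm(
  deltas=[
    {"linear":[0,0.2,0],"roll":0,"jaw":-1},
    {"linear":[0,0.2,0],"roll":0,"jaw":-1},
    {"linear":[0,0,0],"roll":0,"jaw":-1},
  ],
)

```text
t: 25.82
tool_pos: [0.5894, -0.0944, -0.0001]
tcp_rot: [-0.002, 0.74, 0.672, 0.001]
ft_force: [-0.2, 0.2, 0.1]
grip_width: 0.0007
grasp_force: 0.0
```

Call:
step_arm(
  deltas=[
    {"linear":[0,0.15,0],"roll":0,"jaw":-1},
    {"linear":[0,0,0],"roll":0,"jaw":-1},
  ],
)

```text
t: 26.08
tool_pos: [0.5908, -0.0946, -0.0001]
tcp_rot: [-0.002, 0.74, 0.672, 0.001]
ft_force: [-0.2, 0.2, 0.3]
grip_width: 0.0003
grasp_force: 0.1
```

Call:
step_arm(
  deltas=[
    {"linear":[0,0.15,0],"roll":0,"jaw":-1},
    {"linear":[0,0,0],"roll":0,"jaw":-1},
  ],
)

```text
t: 26.32
tool_pos: [0.5914, -0.0947, -0.0002]
tcp_rot: [-0.002, 0.74, 0.672, 0.001]
ft_force: [-5.5, 0.1, 2.7]
grip_width: 0.0006
grasp_force: 2.5
```

Call:
step_arm(
  deltas=[
    {"linear":[0,0.1,0],"roll":0,"jaw":-1},
    {"linear":[0,0,0],"roll":0,"jaw":-1},
  ],
)

```text
t: 26.58
tool_pos: [0.5915, -0.0947, -0.0003]
tcp_rot: [-0.003, 0.74, 0.672, -0.0]
ft_force: [-9.6, 1.0, 7.7]
grip_width: 0.0005
grasp_force: 4.6
```

```bash
python3 go.py -6 3 0; python3 blk.py
```

```text
cur lane mm [-5.6  4.4 -0.3] need cm [ 0.04 -0.14 -0.03] yaw err -0.09 F [-9.6  1.   7.7] t 26.575
-8 -90:116 -87:101 -84:117 -81:104 -78:116 -75:110 -72:115 -69:108 -66:108 -63:102 -60:117 -57:113 -54:113 -51:113 -48:108 -45:114 -42:108 -39:114 -36:105 -33:105 -30:106 -27:111 -24:110 -21:109 -18:109 -15:109 -12:108 -9:98 -6:98 -3:19 0:28 3:22 6:25 9:25 12:30 15:37 18:35 21:35 24:41 27:116 30:143w 33:143w 36:141w 39:144w 42:145w 45:145w 48:140w 51:140w 54:166w 57:166w 60:170w 63:115 66:115 69:150 
-4 -90:100 -87:100 -84:97 -81:103 -78:99 -75:102 -72:98 -69:98 -66:104 -63:99 -60:101 -57:104 -54:102 -51:102 -48:103 -45:101 -42:105 -39:105 -36:105 -33:101 -30:105 -27:103 -24:106 -21:117 -18:101 -15:105 -12:100 -9:102 -6:98 -3:63 0:16 3:30 6:27 9:27 12:23 15:28 18:31 21:34 24:36w 27:44 30:114 33:114 36:142w 39:145w 42:141w 45:141w 48:142w 51:167w 54:168w 57:171w 60:172w 63:167w 66:167w 69:158
```

Call:
step_arm(
  deltas=[
    {"linear":[0,-0.4,0],"roll":0,"jaw":-1},
    {"linear":[0.1,-1,0],"roll":0,"jaw":-1},
    {"linear":[0,-2,0],"roll":0,"jaw":-1},
    {"linear":[0,-3,0],"roll":0,"jaw":-1},
    {"linear":[0,-3,0],"roll":0,"jaw":-1},
    {"linear":[0,-3,0],"roll":0,"jaw":-1},
    {"linear":[0,-0.5,-3],"roll":0,"jaw":-1},
    {"linear":[1,0,-5],"roll":0,"jaw":-1},
    {"linear":[2,0,-5],"roll":0,"jaw":-1},
    {"linear":[2,0,-5],"roll":0,"jaw":-1},
  ],
)

```text
t: 27.88
tool_pos: [0.4694, -0.0318, 0.182]
tcp_rot: [-0.001, 0.74, 0.672, 0.001]
ft_force: [1.0, -0.5, -0.2]
grip_width: 0.0007
grasp_force: 0.0
```

Call:
step_arm(
  deltas=[
    {"linear":[2,0,-4],"roll":0,"jaw":-1},
    {"linear":[0,0,0],"roll":0,"jaw":-1},
    {"linear":[0,0,0],"roll":0,"jaw":-1},
  ],
)

```text
t: 28.25
tool_pos: [0.4712, -0.013, 0.2196]
tcp_rot: [-0.002, 0.74, 0.672, 0.001]
ft_force: [0.1, 0.6, -0.1]
grip_width: 0.0007
grasp_force: 0.0
```

```bash
python3 go.py -6 3 0; python3 blk.py | cut -c 400-
python3 - <<'E'
from h import *
L=eval(open('lane.txt').read())
for n,ref in(("scene","s6"),):
    c=campose(n);f=grab_frame(n);g=cv2.cvtColor(f,cv2.COLOR_RGB2GRAY)
    # bar raised region: dark pixels along its axis; shut region
    for nm,P in(("up",[(120,y,199) for y in(-40,-25,-12,12,25,40)]),("arm up",[(62,0,z) for z in(70,90,110,130)]),("shut",[(-100,y,89) for y in(-40,-25,25,40)])):
        print(nm,[int(g[int(round(float(p[1]))),int(round(float(p[0])))]) for p in proj(c,lane2w(L,np.array(P)/1000))])
E
```

```text
cur lane mm [ -75.6 -123.1  219.6] need cm [-7.01 12.65 21.92] yaw err -0.1 F [ 0.1  0.6 -0.1] t 28.25
:241w 63:183w 66:183w 69:229 
43w 63:239w 66:239w 69:233w 
up [25, 34, 30, 147, 39, 37]
arm up [162, 164, 115, 115]
shut [143, 125, 229, 228]
```

```bash
python3 blk.py | grep -o -- "-\?[0-9]*:[0-9]*w\?" | awk -F: '$1>=3&&$1<=60' | tr '\n' ' '
```

```text
3:178w 6:176w 9:176w 12:178w 15:179w 18:221w 21:221w 24:221w 27:222w 30:222w 33:223w 36:223w 39:223w 42:224w 45:224w 48:225w 51:237w 54:241w 57:241w 60:241w 3:173w 6:174w 9:174w 12:175w 15:211w 18:218w 21:221w 24:219w 27:220w 30:221w 33:221w 36:223w 39:224w 42:223w 45:223w 48:223w 51:246 54:243w 57:242w 60:243w
```

Block top spans about y = 16 to 48 and meets the stop, and the gate is up. Handing in.

```bash
python3 -c "
from workcell import *
print(close_job())"
```

```text
the job is handed in; nothing more can be done
None
```

The job is handed in at about 28 s of the 72 s. The gate stays raised, the block is fully home against the white end stop, and the robot is clear; joint 2 once read -0.381, a hair past its -0.38 limit, while I squeezed past the post.

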